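# Lock the watch-case clamp

## Task

Close the watch-case clamp: turn its lock collar clockwise by the thumb tab until the tab points at the single locked mark, and let go. Then take the hex key from its sloping rest, stand it upright in the bore that the collar's notch has uncovered and let go of it; take its head again from above, turn it until it drops into the hidden socket, and tighten the lock screw clockwise as far as it goes. Leave the key standing in the screw, and neither press on the watch nor disturb the other things on the bench.

Things in the scene. Friction and masses are not known exactly. Their poses are not given: they have to be found in the camera images.
- collar (a joint): Captive lock collar of the fixture, in rad, growing clockwise seen from above: 0 when its tab points exactly at the locked mark; starts open, between -1.4 and -0.95. Ends of travel -1.5 and +0.3: no stop or detent at 0, it can be overshot. Turns about the upright axis through collar_axis, drags with about 0.15 N m (3 N at the tab), stays where it is left.
- collar_axis (a point): Centre of the collar, a flat steel ring of radii 31 and 64 mm, 8 mm thick, at the height of its top (54 mm above the bench); fixed. The ring has an open notch about 30 mm wide opposite its tab. z up, x points to the bore, -x to the locked mark.
- collar_tab (a point): Centre of the collar's thumb tab: an upright steel plate on the ring, 22 mm along the radius, 10 mm thick along the ring, 51 mm from the collar axis; centre 67 mm above the bench, top 81 mm, free above the ring's top (54 mm). Site x is radial (towards the axis), y across its thickness, z up.
- fixture: The fixture: a fixed aluminium block 150 x 150 x 46 mm; origin under its centre, on the bench, below collar_axis, same axes.
- locked_mark (a point): The locked mark: one raised dark rib, 9 x 3.5 mm, on the fixture just outside the ring, 70 mm from the collar axis (the open position has two small ribs). When the tab points at it, the notch lies over the bore.
- bore (a point): Centre line of the fixture's upright bore at the top of the lock screw sunk in it, 14 mm above the bench, 47 mm from the collar axis. The bore is 17.2 mm wide up to 40 mm above the bench, then a cone widening to 29 mm at the block's top (46 mm). The ring (46 to 54 mm) covers it except at the notch. Same axes as the fixture.
- screw (a joint): Turn of the lock screw in rad, clockwise from above: 0 slack (stop), 1.05 tight (stop); starts at 0 to 0.1, drags 0.07 N m. Its hexagon socket is 15 mm across flats, 10 mm deep. How the hexagon is turned is unknown and not told by this value: the key drops in within about 8 degrees of one of six positions 60 degrees apart; else it stands on the screw's top.
- key_head (a point): Centre of the hex key's flat steel head, 36 mm wide (point x), 12 mm thick (y), 30 mm tall (z). z points from tip to head. At the start the key lies in the rest, sloping 40 degrees from level, head high (93 mm above the bench), faces (+-y) upright; point x then points obliquely down (50 degrees below level), away from the tip. Weight 0.15 to 0.26 kg.
- key_tip (a point): Centre of the flat end of the key's shaft, 110 mm from key_head along -z, same axes. The shaft is a straight dark steel hexagon, 14 mm across flats (two flats face +-x), 95 mm long; the whole key is 125 mm long, its balance point about 50 mm below the head's centre.
- rest: Black key rest, fixed, foot 115 x 60 mm. A sloping open channel, 26 mm wide outside, carries the lower 78 mm of the key against a stop at its tip; the key lifts straight up out of it, and its head is free all round. Origin on the bench; x points from tip to head of the resting key.
- watch: A steel watch with glass, 38 mm across, fixed in the nest in the middle of the fixture, from 58 to 67 mm above the bench; it must not be pressed on.
- blower: Bystander: black rubber dust blower, round, 68 mm wide, 95 mm tall, beyond the work area; loose, to be left where it is.
- loupe: Bystander: black eye loupe, 34 mm wide and tall, between fixture and rest; loose, to be left where it is.
- oiler: Bystander: small amber glass jar with a black cap, 32 mm wide, 50 mm tall, near the robot; loose, to be left where it is.
- spare_case: Bystander: bare steel watch case, 40 mm across, 10 mm tall; loose, to be left where it is.
- hammer: Bystander: bench hammer, 200 mm long, lying; loose, to be left where it is.
- dish: Bystander: glass dish, 70 mm wide, 18 mm tall; loose, to be left where it is.
- holder_ring: Bystander: brass holder ring, 48 mm wide, 14 mm tall; loose, to be left where it is.
Things that resemble listed ones, but are neither listed nor needed, are in the scene too. Of the things shaped like the part that bears key_head, the dark steel one is meant.

How it is judged (in metres and radians):
On the way, in this order (a step that is already met when the one before it is completed fails the run):
1. the collar is turned to its locked mark and let go (value of joint collar between -0.08 and 0.08 rad and contact force between the fingers and collar below 0.05 N), for 0.2 s.
2. the key stands upright in the bore and is let go (horizontal distance between key_tip and bore below 0.004 m and angle between key_tip's own z axis and vertical below 0.14 rad and z of key_tip in the frame of bore below 0.004 m and contact force between the fingers and key below 0.05 N), for 0.2 s.
3. the lock screw is tightened with the key seated in its socket (horizontal distance between key_tip and bore below 0.004 m and angle between key_tip's own z axis and vertical below 0.14 rad and z of key_tip in the frame of bore below -0.005 m and value of joint screw above 0.9 rad), for 0.1 s.
At the end, for the whole second after the job is handed in: The collar is within 0.08 rad of its locked mark, the screw turned past 0.9 rad, and the key, let go and at rest, stands upright (within 8 degrees) in the socket, its tip at least 5 mm below the screw's top and within 4 mm of the bore's centre line (all of step 1 and all of step 3 and linear speed of key below 0.02 m/s and contact force between the fingers and key below 0.05 N); the robot touches nothing.
It fails at once if the watch is pressed on with more than 5 N (contact force between anything else and watch above 5 N).
It fails at once if a bystander is moved by more than 40 mm (distance of any of blower, loupe, oiler, spare_case, hammer, dish, holder_ring from where it was at the start of the episode above 0.04 m).
It also fails if it takes over 64 s, if anything falls off the work surface, if the arm or the gripper's body presses on something with over 40 N, if the wrist force passes 120 N, or if a joint passes its speed limit or range.

## Robot

A 6-joint arm with a two-finger parallel gripper is mounted at the origin on the work surface. World frame = base frame: x ahead of the robot, y to its left, z up, the work surface at z = 0. Lengths are in mm, angles in rad, forces in N, time in s.
With the tool pointing down it reaches from about 300 to 950 mm from the base axis. Payload 3.1 kg.
Tool frame: the origin (TCP) lies midway between the tips of the shut fingers; the grasp point (between the pads) lies 19 mm behind it; z points along the fingers, y is the line along which they close (so a half turn about z gives the same grasp; the last joint's range is limited). The gripper opens to 85 mm and grips with 20 to 120 N. Pads are 22 mm wide; open, the fingers measure 114 mm over their backs; the gripper's body (76 mm by 85 mm) begins 54 mm behind the grasp point. The pads swing forward as they close: fully open they stand 13 mm farther back than shut.
Start: joints at [-1.207, 0.308, 1.634, -0, 1.2, -0.07], TCP at [262.676, -567.127, 231.272] pointing down, gripper open.
Joint ranges: [-3.06, 3.06], [-0.79, 1.96], [0.05, 2.63], [-1.19, 4.34], [0.05, 2.64], [-2.94, 2.94]. Speed limits (rad/s): [2.79, 2.79, 3.14, 3.14, 3.14, 3.14].

## Interface

Orientations are given as a rotation vector (axis times angle).
In Python, from workcell import env gives the robot as it stands. The module is installed in compiled form; this text tells all that it offers.
- The arm moves only by the tool drive_tool, never from a script. Its argument "deltas" is a list of rows, each a list of 3 entries, a list of its own where there are three numbers: the shift along the tool's x, y, z scaled (see below), then the turn, a rotation vector about the tool's x, y, z scaled (see below), then the opening, from 0 (shut) to 1 (fully open). A call has 1 to 20 rows; each row is the pose to reach, as a shift and turn from the pose commanded when the call began, along the tool's axes at that moment, turning the shorter way round; what a row does not reach only later rows make up. The controller multiplies each number of a shift by 400 mm and each number of a turn by 2 pi rad. A row lasts 1/8 s, in which the tool goes at most 62.5 mm and 10.7 degrees, less where a joint would pass 70% of its speed; a pose out of reach is approached as far as the arm can. A call with a number of a shift or a turn outside -1 to 1 is refused whole. A call with a gripper value outside its range is refused whole. The fingers move at their own pace and stop on an object; "squeeze" is the grip in N (left out, the last holds). Time passes only in rows, so rows that repeat a pose let the fingers close. It gives the time, the measured TCP pose, the force, the opening and the grip force at its end, in the units of the state.
- env.observe(): the state, without advancing time (a new reading comes with each control period).
- env.camera(name): name is "side" or "top"; returns the picture (400x640x3 uint8, red, green, blue); there is no depth.
- env.camera_model(name): a dict with "mtx" (3x3 intrinsics, pixels), "dist_coeffs" ([k1, k2, p1, p2, k3] as OpenCV has them; the pictures are not rectified), "world_from_camera" (4x4, takes a point from camera to world coordinates). Camera axes: x right, y down, z forward; pixel columns grow to the right and rows downward; lengths in mm; the calibration is good to about 2 mm. A picture is of the moment at which its call begins. camera_model takes no time and is no camera call.
- env.close_job(): hands the job in; it is judged then, once.
The state is a dict: "time_s": time; "joint_pos": joint angles; "joint_velocities": joint speeds; "joint_torque": joint torques, N m; "position": TCP position; "ee_rot": TCP orientation; "force": force on the tool from outside, world axes, zero at the start; "wrist_torque": the same for the moment, N m; "gripper_width": finger opening in mm; "finger_force": force on a finger pad.
Only numpy, scipy, OpenCV 4.12 (cv2) and the standard library are available. Lean on these libraries where they do the work, as an engineer would, in place of code of your own. Each camera call takes 0.05 s, during which the arm holds its last target. There are 200 camera calls.

## Working session

There is one attempt and no reset: what is moved stays moved. The work goes in short steps, Python scripts to look and compute and a tool call to move; the robot and the scene stay as the last step left them, time stands still between calls to the robot, and variables do not carry over. Pictures are saved under pics/ and viewed, at most 10 in all, crops included, and the job is handed in when it is done.

Besides the shell and the picture viewer there is one more tool, called after "Emit:" as a command line: name --argument value ..., lists and objects as JSON in quotes. drive_tool: Moves the arm, as the interface text tells. Its arguments: {"type":"object","properties":{"deltas":{"type":"array","items":{"type":"array"}},"squeeze":{"type":"number"}},"required":["deltas"]}

```bash
mkdir -p pics; python3 - <<'E'
from workcell import env
import cv2
for n in("side","top"):
    im=env.camera(n); cv2.imwrite(f"pics/{n}0.png",im[:,:,::-1])
    m=env.camera_model(n); print(n,m)
s=env.observe(); print(s)
E
```

```text
side {'mtx': array([[404.87095668,   0.        , 321.13675479],
       [  0.        , 404.87095668, 202.38672019],
       [  0.        ,   0.        ,   1.        ]]), 'dist_coeffs': array([-0.03088051,  0.        ,  0.        ,  0.        ,  0.        ]), 'world_from_camera': array([[-7.64602734e-01, -4.42276905e-01,  4.68800383e-01,
        -1.71741434e+01],
       [-6.44354107e-01,  5.40148361e-01, -5.41338650e-01,
         5.54270654e+02],
       [-1.38001757e-02, -7.15982463e-01, -6.97981853e-01,
         8.19650420e+02],
       [ 0.00000000e+00,  0.00000000e+00,  0.00000000e+00,
         1.00000000e+00]])}
top {'mtx': array([[420.57541665,   0.        , 320.29853191],
       [  0.        , 420.57541665, 199.00325227],
       [  0.        ,   0.        ,   1.        ]]), 'dist_coeffs': array([-0.09901152,  0.        ,  0.        ,  0.        ,  0.        ]), 'world_from_camera': array([[-1.00049155e-02, -9.96836240e-01,  7.88505658e-02,
         3.81544475e+02],
       [-9.99948461e-01,  9.83768632e-03, -2.50901931e-03,
         6.57256078e+00],
       [ 1.72537425e-03, -7.88716045e-02, -9.96883290e-01,
         1.45715807e+03],
       [ 0.00000000e+00,  0.00000000e+00,  0.00000000e+00,
         1.00000000e+00]])}
{'time_s': 0.1, 'joint_pos': array([-1.20670589e+00,  3.08930953e-01,  1.63508044e+00, -1.27283164e-05,
        1.19972000e+00, -6.96660574e-02]), 'joint_velocities': array([-0.00025484, -0.00287575, -0.00398193,  0.00083841, -0.00129034,
        0.00030015]), 'joint_torque': array([-5.77067403e-04, -4.16408086e+01, -2.77643806e+01, -1.19137117e-04,
        4.02065838e-03,  3.65243281e-06]), 'position': array([ 262.39488567, -566.40952336,  230.14373099]), 'ee_rot': array([-3.06593160e+00, -6.75566584e-01,  5.10858505e-04]), 'force': array([ 0.44616062, -0.59339837,  0.30679765]), 'wrist_torque': array([ 0.03794929, -0.00847511, -0.00053439]), 'finger_force': 0.0, 'gripper_width': 85.55871100327033}
```

View pics/side0.png

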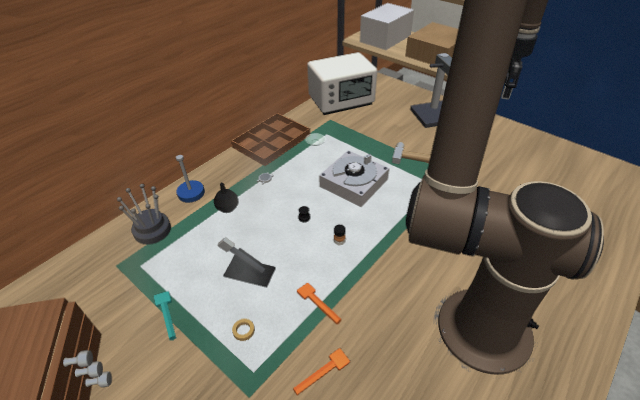

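View pics/top0.png

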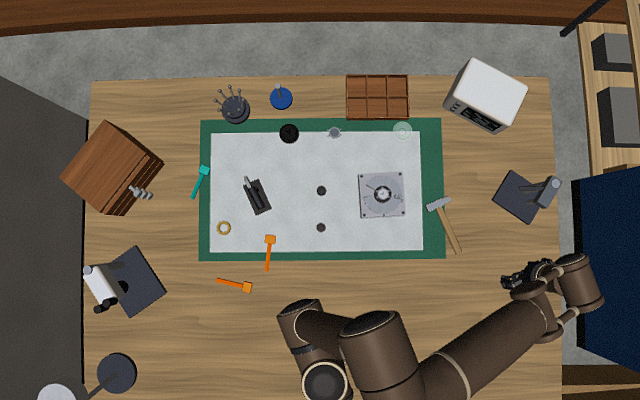

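The side view shows the fixture near (354,178) and the rest with the key near (248,262). In the top view they are at (382,195) and (256,193). Next are enlarged crops of both.

```bash
python3 - <<'E'
import cv2,numpy as np
t=cv2.imread("pics/top0.png");s=cv2.imread("pics/side0.png")
def c(im,x,y,w=80,h=60):return cv2.resize(im[y:y+h,x:x+w],(400,300),interpolation=cv2.INTER_CUBIC)
cv2.imwrite("pics/crops0.png",np.vstack([np.hstack([c(t,342,165),c(t,220,165)]),np.hstack([c(s,314,145),c(s,208,230)])]))
E
```

```text
(no output)
```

View pics/crops0.png

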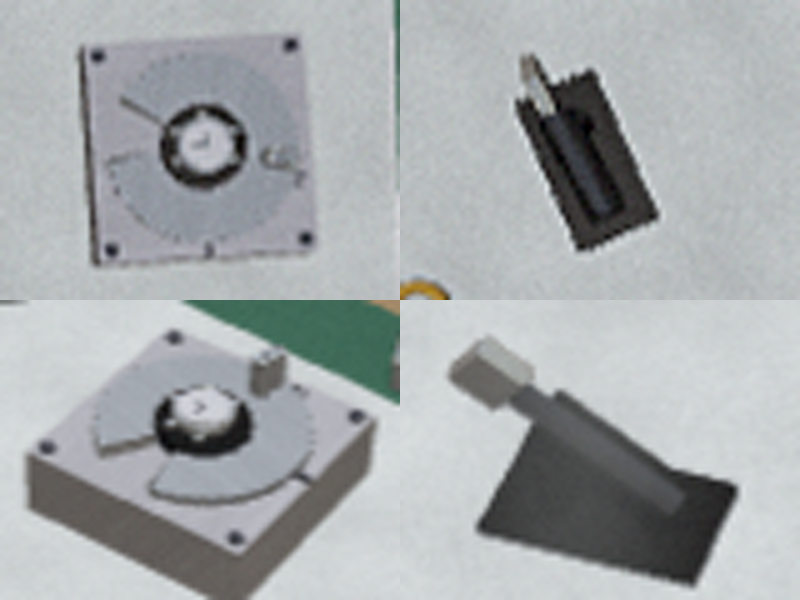

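```bash
cat > h.py <<'E'
import cv2,numpy as np
from workcell import env
from scipy.spatial.transform import Rotation as R
def und(n,p):
    m=env.camera_model(n); W=np.linalg.inv(m["world_from_camera"])
    return cv2.undistortPoints(np.float64(p).reshape(-1,1,2),m["mtx"],m["dist_coeffs"]).reshape(-1,2),W[:3]
def tri(pt,ps):
    a,A=und("top",pt);b,B=und("side",ps)
    X=cv2.triangulatePoints(A,B,a.T,b.T);X=(X[:3]/X[3]).T
    e=[]
    for n,p in(("top",pt),("side",ps)):
        e.append(np.linalg.norm(proj(n,X)-np.float64(p),axis=1))
    return X,np.array(e).T
def proj(n,X):
    m=env.camera_model(n);W=np.linalg.inv(m["world_from_camera"])
    return cv2.projectPoints(np.float64(X),cv2.Rodrigues(W[:3,:3])[0],W[:3,3],m["mtx"],m["dist_coeffs"])[0].reshape(-1,2)
def onz(n,p,z):
    a,_=und(n,p);T=env.camera_model(n)["world_from_camera"]
    d=np.c_[a,np.ones(len(a))]@T[:3,:3].T
    return T[:3,3]+d*((z-T[2,3])/d[:,2])[:,None]
E
python3 - <<'E'
from h import *
np.set_printoptions(precision=1,suppress=True)
T=np.array([(98,56),(291,45),(305,239),(112,250),(209,250),(275,157),(133+400,82),(605,213)],float)
S=np.array([(47,447),(174,338),(356,415),(235,538),(305,477),(268,365),(490,372),(675,503)],float)
def ct(p): return np.array([342+p[0]/5-.4,165+p[1]/5-.4]) if p[0]<400 else np.array([220+(p[0]-400)/5-.4,165+p[1]/5-.4])
def cs(p): return np.array([314+p[0]/5-.4,145+(p[1]-300)/5-.4]) if p[0]<400 else np.array([208+(p[0]-400)/5-.4,230+(p[1]-300)/5-.4])
pt=[ct(p) for p in T];ps=[cs(p) for p in S]
for n,a,b in zip("TL TR BR BL mark tab head tip".split(),pt,ps):
    X,e=tri([a],[b]);print(n,X[0],e[0], "top@46",onz("top",[a],46)[0][:2],"side@46",onz("side",[b],46)[0][:2])
E
```

```text
TL [ 570.1 -135.3   52.6] [0.1 0.2] top@46 [ 570.6 -136.2] side@46 [ 575.5 -141. ]
TR [ 576.7 -266.4   51.7] [0.2 0.2] top@46 [ 577.  -267.9] side@46 [ 581.5 -272.2]
BR [ 445.3 -271.9   54.5] [0.2 0.2] top@46 [ 445.1 -274. ] side@46 [ 451.1 -280.7]
BL [ 439.4 -142.4   51.7] [0.2 0.2] top@46 [ 439.1 -143.3] side@46 [ 443.2 -147.2]
mark [ 438.1 -207.6   53.3] [0. 0.] top@46 [ 438.4 -208.8] side@46 [ 442.5 -214.9]
tab [ 497.1 -249.2   80.2] [0.3 0.3] top@46 [ 500.8 -255. ] side@46 [ 520. -287.]
head [549.2 243.  100.4] [0.4 0.5] top@46 [556.8 253.4] side@46 [590.9 218.7]
tip [469.7 207.7  30.9] [0.5 0.8] top@46 [467.5 204.3] side@46 [461.9 215.4]
```

```bash
cat >> h.py <<'E'
def ori(yaw,tilt=0): # tool x at yaw (deg) from world x, tool down, then tilt about tool y (deg)
    return R.from_euler('z',yaw,degrees=True)*R.from_euler('x',180,degrees=True)*R.from_euler('y',tilt,degrees=True)
def plan(T,show=True): # T rows: x,y,z,yaw,tilt,open
    s=env.observe();p=s["position"];Q=R.from_rotvec(s["ee_rot"])
    out=[]
    for x,y,z,w,t,g in T:
        d=Q.inv().apply(np.array([x,y,z])-p)/400; r=(Q.inv()*ori(w,t)).as_rotvec()/(2*np.pi)
        out.append([[round(float(v),4)+0. for v in d],[round(float(v),4)+0. for v in r],g])
    for o in out: print(str(o).replace(" ",""),end=",\n")
    st()
def st():
    s=env.observe();Q=R.from_rotvec(s["ee_rot"])
    print("t%.2f"%s["time_s"],s["position"].round(1),"x",Q.as_matrix()[:,0].round(3),"z",Q.as_matrix()[:,2].round(3),"F",s["force"].round(1),"q",s["joint_pos"].round(2),"w",round(s["gripper_width"],1),round(s["finger_force"],1))
E
python3 - <<'E'
from h import *
plan([(496.5,-252,130,76.3,0,.6),(496.5,-252,60,76.3,0,.6)])
E
```

```text
[[0.8614,-0.4667,0.2515],[-0.0003,-0.0002,-0.1429],0.6],
[[0.8614,-0.4663,0.4265],[-0.0003,-0.0002,-0.1429],0.6],
t0.10 [ 262.4 -566.4  230.1] x [0.907 0.42  0.   ] z [-0.001  0.002 -1.   ] F [ 0.4 -0.6  0.3] q [-1.21  0.31  1.64 -0.    1.2  -0.07] w 85.6 0.0
```

Emit:
drive_tool --deltas '[[[0.861,-0.467,0.25],[0,0,-0.143],0.6],[[0.861,-0.467,0.25],[0,0,-0.143],0.6],[[0.861,-0.467,0.25],[0,0,-0.143],0.6],[[0.861,-0.467,0.25],[0,0,-0.143],0.6],[[0.861,-0.467,0.25],[0,0,-0.143],0.6],[[0.861,-0.467,0.25],[0,0,-0.143],0.6],[[0.861,-0.467,0.25],[0,0,-0.143],0.6],[[0.861,-0.467,0.25],[0,0,-0.143],0.6],[[0.861,-0.467,0.25],[0,0,-0.143],0.6],[[0.861,-0.467,0.25],[0,0,-0.143],0.6]]'

```text
time_s: 1.35
position: [496.2, -254.1, 131.6]
ee_rot: [2.471, 1.939, -0.0]
force: [-0.2, 0.0, -0.4]
gripper_width: 51.2
finger_force: 0.0
```

```bash
python3 - <<'E'
from h import *
plan([(496.5,-252,60,76.3,0,.6)])
t=env.camera("top");s=env.camera("side")
cv2.imwrite("pics/t1.png",t[:,:,::-1]);cv2.imwrite("pics/s1.png",s[:,:,::-1])
c=lambda im,x,y:cv2.resize(im[y:y+90,x:x+80,::-1],(400,450),interpolation=cv2.INTER_CUBIC)
cv2.imwrite("pics/c1.png",np.hstack([c(t,342,145),c(s,320,115)]))
print(proj("side",[env.observe()["position"]]),proj("top",[env.observe()["position"]]))
E
```

```text
[[0.0053,-0.0007,0.1791],[0.0001,0.0001,-0.0002],0.6],
t1.35 [ 496.2 -254.1  131.6] x [ 0.238  0.971 -0.   ] z [ 0.    -0.001 -1.   ] F [-0.2  0.  -0.4] q [-0.55  0.3   1.87 -0.    0.97 -0.31] w 51.2 0.0
[[369.22694288 142.65504638]] [[401.25397495 195.10644226]]
```

View pics/c1.png

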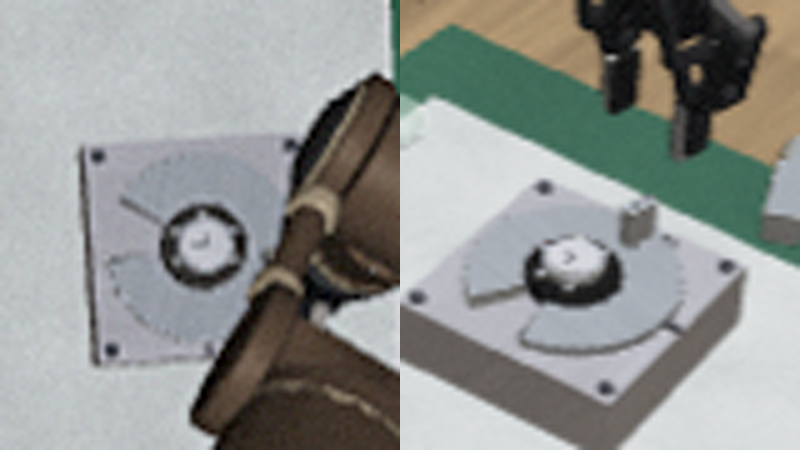

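The top view shows the hand over the tab. In the side crop the fingertips at (620,105) and (685,155) straddle the tab at (638,222). I'll descend and grip.

Emit:
drive_tool --deltas '[[[0.004,0,0.1],[0,0,0],0.6],[[0.004,0,0.178],[0,0,0],0.6],[[0.004,0,0.178],[0,0,0],0.6],[[0.004,0,0.178],[0,0,0],0],[[0.004,0,0.178],[0,0,0],0],[[0.004,0,0.178],[0,0,0],0],[[0.004,0,0.178],[0,0,0],0]]' --squeeze 25

```text
time_s: 2.33
position: [499.3, -252.9, 62.1]
ee_rot: [2.466, 1.937, 0.003]
force: [3.0, -2.7, 4.7]
gripper_width: 9.3
finger_force: 28.4
```

```bash
python3 - <<'E'
from h import *
st()
p=env.observe()["position"][:2]
c=np.array([508,-204.7]);d=p-c;print(np.hypot(*d),np.degrees(np.arctan2(d[1],d[0]))%360)
E
```

```text
t2.33 [ 499.3 -252.9   62.1] x [ 0.237  0.972 -0.002] z [ 0.005 -0.003 -1.   ] F [ 3.  -2.7  4.7] q [-0.55  0.4   1.9  -0.    0.83 -0.31] w 9.3 28.4
48.951110194547454 259.8172106438741
```

```bash
python3 - <<'E'
from h import *
p=env.observe()["position"];c=np.array([509.5,-204.7])
T=[]
for a in list(np.arange(7.5,75,7.5)):
    d=R.from_euler('z',-a,degrees=True).apply([*(p[:2]-c),0])
    T.append((*(c+d[:2]),p[2],76.3-a,0,0))
plan(T)
E
```

```text
[[0.0006,-0.0161,-0.0001],[0.0009,0.0002,0.0209],0],
[[0.0032,-0.032,-0.0002],[0.0009,0.0002,0.0417],0],
[[0.0079,-0.0474,-0.0003],[0.0009,0.0001,0.0625],0],
[[0.0146,-0.062,-0.0004],[0.0009,0.0001,0.0834],0],
[[0.0231,-0.0757,-0.0005],[0.001,0.0,0.1042],0],
[[0.0333,-0.0881,-0.0006],[0.001,-0.0001,0.125],0],
[[0.0451,-0.0991,-0.0006],[0.001,-0.0001,0.1459],0],
[[0.0582,-0.1085,-0.0007],[0.001,-0.0002,0.1667],0],
[[0.0724,-0.116,-0.0008],[0.001,-0.0003,0.1875],0],
t2.33 [ 499.3 -252.9   62.1] x [ 0.237  0.972 -0.002] z [ 0.005 -0.003 -1.   ] F [ 3.  -2.7  4.7] q [-0.55  0.4   1.9  -0.    0.83 -0.31] w 9.3 28.4
```

Emit:
drive_tool --deltas '[[[0.001,-0.016,0],[0,0,0.021],0],[[0.003,-0.032,0],[0,0,0.042],0],[[0.008,-0.047,0],[0,0,0.0625],0],[[0.0145,-0.062,0],[0,0,0.083],0],[[0.023,-0.076,0],[0,0,0.104],0],[[0.033,-0.088,0],[0,0,0.125],0],[[0.045,-0.099,0],[0,0,0.146],0],[[0.058,-0.1085,0],[0,0,0.167],0],[[0.0725,-0.116,0],[0,0,0.1875],0],[[0.0725,-0.116,0],[0,0,0.1875],0]]'

```text
time_s: 3.58
position: [462.0, -211.9, 62.1]
ee_rot: [3.131, 0.24, 0.01]
force: [5.3, 3.1, 5.9]
gripper_width: 9.6
finger_force: 28.4
```

```bash
python3 - <<'E'
from h import *
st()
t=env.camera("top");s=env.camera("side")
cv2.imwrite("pics/t2.png",t[:,:,::-1]);cv2.imwrite("pics/s2.png",s[:,:,::-1])
c=lambda im,x,y:cv2.resize(im[y:y+90,x:x+80,::-1],(400,450),interpolation=cv2.INTER_CUBIC)
cv2.imwrite("pics/c2.png",np.hstack([c(t,342,145),c(s,320,115)]))
E
```

```text
t3.58 [ 462.  -211.9   62.1] x [0.988 0.152 0.006] z [ 0.006 -0.001 -1.   ] F [5.3 3.1 5.9] q [-0.52  0.32  2.02  0.    0.8   0.9 ] w 9.6 28.4
```

View pics/c2.png

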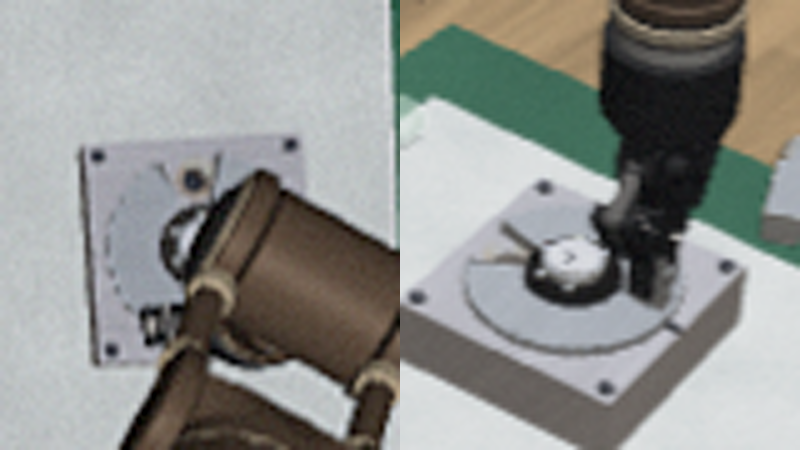

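The notch opens over the bore at top crop (194,180), and the tab is still 5–6° short of the mark. I'll finish the turn, let go and lift.

```bash
python3 - <<'E'
from h import *
p=env.observe()["position"];c=np.array([509,-204.7])
T=[]
for a in (3,5.8):
    d=R.from_euler('z',-a,degrees=True).apply([*(p[:2]-c),0])
    T.append((*(c+d[:2]),p[2],8.75-a,0,0))
plan(T)
for z in(14,40,46): print(onz("top",[(380.4,180.6)],z))
E
```

```text
[[0.0002,-0.0062,0.0],[0.0002,-0.001,0.0085],0],
[[0.0006,-0.012,0.0],[0.0002,-0.001,0.0162],0],
t3.67 [ 462.  -211.9   62.1] x [0.988 0.153 0.006] z [ 0.006 -0.    -1.   ] F [4.8 3.  5.6] q [-0.52  0.32  2.02  0.    0.8   0.9 ] w 9.5 28.5
[[ 557.56037333 -205.79996016   14.        ]]
[[ 554.38926309 -201.97384738   40.        ]]
[[ 553.65746842 -201.09089828   46.        ]]
```

Emit:
drive_tool --deltas '[[[0,-0.006,0],[0,0,0.0085],0],[[0.0005,-0.012,0],[0,0,0.016],0],[[0.0005,-0.012,0],[0,0,0.016],0],[[0.0005,-0.012,0],[0,0,0.016],0],[[0.0005,-0.012,0],[0,0,0.016],0.4],[[0.0005,-0.012,0],[0,0,0.016],0.4],[[0.0005,-0.012,0],[0,0,0.016],0.4],[[0.0005,-0.012,0],[0,0,0.016],0.4],[[0,-0.012,-0.1],[0,0,0.016],0.4],[[0,-0.012,-0.25],[0,0,0.016],0.4],[[0,-0.3,-0.3],[0,0,0.016],0.5],[[0,-0.6,-0.3],[0,0,0],0.5],[[0,-0.8,-0.3],[0,0,-0.04],0.5],[[0,-0.8,-0.3],[0,0,-0.04],0.5],[[0,-0.8,-0.3],[0,0,-0.04],0.5],[[0,-0.8,-0.3],[0,0,-0.04],0.5]]'

```text
time_s: 5.68
position: [408.5, 107.4, 180.2]
ee_rot: [-3.074, -0.643, 0.0]
force: [0.6, -1.3, 0.1]
gripper_width: 42.6
finger_force: 0.0
```

```bash
python3 - <<'E'
from h import *
st()
t=env.camera("top");s=env.camera("side")
cv2.imwrite("pics/t3.png",t[:,:,::-1]);cv2.imwrite("pics/s3.png",s[:,:,::-1])
c=lambda im,x,y:cv2.resize(im[y:y+50,x:x+66,::-1],(400,300),interpolation=cv2.INTER_CUBIC)
cv2.imwrite("pics/c3.png",np.vstack([np.hstack([c(t,350,170),c(s,322,150)]),np.hstack([c(t,230,168),c(s,212,232)])]))
E
```

```text
t5.67 [408.5 107.4 180.2] x [0.916 0.401 0.   ] z [-0.     0.001 -1.   ] F [ 0.6 -1.3  0.1] q [ 0.15 -0.03  2.13  0.    1.04  1.31] w 42.6 0.0
```

View pics/c3.png

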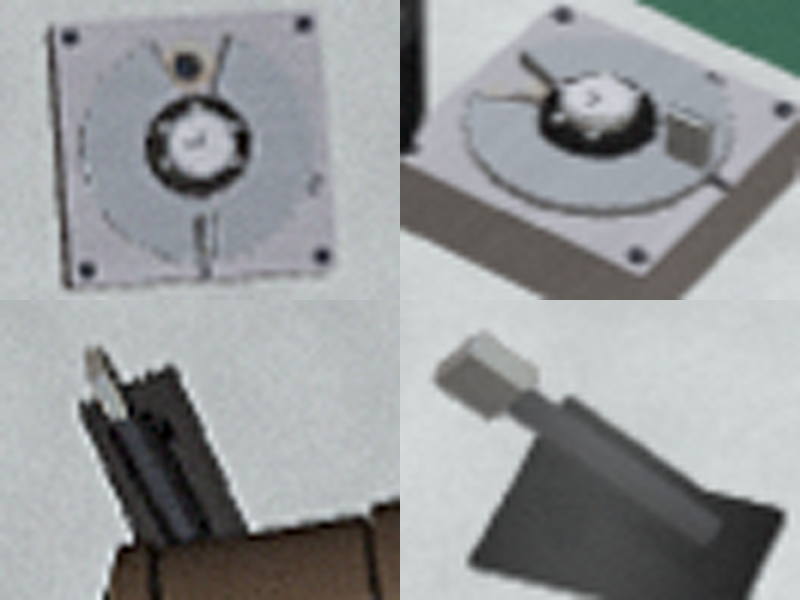

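The lower left crop shows the tab (centre about x 212) in line with the mark at (206,270), and the notch sits around the bore at (187,66). I'll check this numerically and measure the key at the same time.

```bash
python3 - <<'E'
from h import *
np.set_printoptions(precision=1,suppress=True)
f=400/66
ct=lambda x,y,ox,oy:np.array([ox+x/f-.42,oy+y/6-.42])
A=lambda x,y:ct(x,y,350,170); B=lambda x,y:ct(x,y,230,168)
S1=lambda x,y:ct(x,y,322,150); S2=lambda x,y:ct(x,y,212,232)
# screws again, top@46
sc=onz("top",[A(70,37),A(303,23),A(321,256),A(87,271)],46);print("centre",sc.mean(0),sc[:, :2])
print("mark",onz("top",[A(206,268)],47)[0],"tab top",onz("top",[A(212,235)],81)[0],"bore",onz("top",[A(187,66)],30)[0])
im=cv2.cvtColor(cv2.imread("pics/t3.png"),cv2.COLOR_BGR2GRAY)
for r in range(204,217): print(r,im[r,376:393])
# key: head visible top edge etc
h1,e=tri([B(105,383)],[S2(85,70)]);print("head c?",h1,e)
tp,e=tri([B(93,348)[:2]*0+B(95,50)],[S2(65,40)]);print("head upper",tp,e)
E
```

```text
centre [ 508.2 -205.    46. ] [[ 570.8 -136. ]
 [ 577.7 -267.1]
 [ 445.6 -273.8]
 [ 438.6 -143.1]]
mark [ 439.6 -209.2   47. ] tab top [ 456.2 -207.7   81. ] bore [ 555.7 -203.6   30. ]
204 [147 150 147 149 153 154 152 157 153 149 148 147 150 152 148 150 147]
205 [147 148 151 147 152 156 142 136 153 127 145 153 149 144 152 148 149]
206 [150 147 148 145 151 144 103  95 140 114 149 146 147 146 144 149 144]
207 [145 145 147 148 151 141  76  90 144 127 154 149 144 143 149 149 150]
208 [150 149 152 149 153 141  88  88 155 135 157 146 149 151 143 149 149]
209 [150 149 151 147 151 149  96  99 149 130 163 145 146 144 149 148 140]
210 [148 149 147 147 145 145 104 107 160 126 158 148 144 148 147 151 153]
211 [139 148 147 145 145 147 115  97 138 120 150 145 146 145 143 147 163]
212 [133 122 141 148 155 158 135 113 131 117 153 143 146 159 157 150 163]
213 [151 134 140 145 161 160 130 118 132 151 160 154 153 165 163 159 166]
214 [169 173 166 158 168 165 144 112 120 172 169 166 168 166 168 167 168]
215 [171 167 172 168 168 171 159 103 101 172 167 168 164 158 146 147 144]
216 [142 131 133 138 150 150 130 113 124 152 140 139 145 153 143 152 163]
head c? [[419.7 262.6 229.9]] [[18.8 23.8]]
head upper [[562.8 242.4 110.5]] [[1.2 1.7]]
```

```bash
python3 - <<'E'
from h import *
np.set_printoptions(precision=1,suppress=True,linewidth=200)
g=cv2.cvtColor(cv2.imread("pics/top0.png"),cv2.COLOR_BGR2GRAY)
print(g[172:192,240:258])
bw=((g<75)*255).astype(np.uint8)[170:225,235:280]
cs,_=cv2.findContours(bw,0,1);c=max(cs,key=cv2.contourArea)[:,0]+[235,170]
ap=cv2.approxPolyDP(c.reshape(-1,1,2),2.5,True)[:,0];print(ap.tolist());print(onz("top",ap,2)[:,:2])
print("head@93",onz("top",[(246.2,181),(247.2,180.9)],93))
# predicted head hull for guess
def box(x,y,yaw):
    a=np.radians(40);z=np.array([np.cos(a),0,np.sin(a)]);X=np.array([np.sin(a),0,-np.cos(a)]);Y=np.cross(z,X)
    c=np.array([[i*18,j*6,k*15] for i in(-1,1) for j in(-1,1) for k in(-1,1)])
    return R.from_euler('z',yaw,degrees=True).apply(c@np.array([X,Y,z]))+[x,y,93]
P=proj("top",box(548,243,24.3));print(P, P.mean(0));print(proj("side",box(548,243,24.3)).mean(0))
E
```

```text
[[190 185 189 185 188 184 185 191 191 191 192 190 191 187 188 190 190 189]
 [188 189 189 187 190 192 191 191 189 189 186 190 189 188 193 188 188 190]
 [185 191 189 189 190 195 196 191 193 189 193 196 184 190 187 190 192 184]
 [179 191 190 190 177 181 165 192 191 196 187 191 186 190 193 193 190 184]
 [187 184 185 185 135 137 100 163 197 194 194 192 189 187 192 190 185 186]
 [186 182 190 186 111 109 104  73 184 196 190 189 190 189 188 193 191 193]
 [190 184 186 197 120 119 117  57 139 204 191 188 190 191 193 199 203 161]
 [186 187 189 192 135 117 124  79  86 169 200 192 199 203 156 174 157  70]
 [189 188 186 191 135 112 140 132  29 113 212 205 162 179  62  81  38  30]
 [183 188 188 192 160 134 152 161  93  86 166 162  65  99  40  44  39  46]
 [182 184 186 187 200 154 148 155 153  37  40  34  43  45  44  45  52  51]
 [181 188 184 192 201 157 164 156 162 114  30  45  48  44  45  53  50  45]
 [181 193 194 155 174 107 140 153 156 160  47  37  49  53  48  50  48  50]
 [181 182 199  68  93  39  62 180 155 158 111  16  48  55  49  54  51  54]
 [185 189 202  85  34  36  28 158 160 160 165  10  40  36  34  42  48  49]
 [184 188 195 103  43  48  45  45 140 130 145  46  30  18   8  28  35  42]
 [180 190 191 156  42  42  44  37  66  54  52  60  36  29  15  26  31  17]
 [188 190 194 207  70  43  48  41   7  42  54  63  53  37  22  22  20   7]
 [190 191 188 202 162  39  44  51   4  32  55  62  66  39  25  24   8   0]
 [190 184 184 193 210  71  45  52  21  25  43  60  57  58  33  27  23   0]]
[[257, 179], [249, 182], [250, 188], [243, 185], [255, 214], [270, 208]]
[[568.9 223.2]
 [558.6 251.2]
 [537.5 247.6]
 [548.3 272.3]
 [446.7 229.9]
 [467.1 177.7]]
head@93 [[551.  245.2  93. ]
 [551.3 241.9  93. ]]
[[251.2 187.3]
 [247.3 180.3]
 [247.8 188.9]
 [243.9 181.8]
 [249.7 182. ]
 [245.9 175. ]
 [246.4 183.5]
 [242.6 176.5]] [246.9 181.9]
[226.  246.2]
```

```bash
python3 - <<'E'
from h import *
plan([(553.5,243.5,150,131.6,0,.5),(553.5,243.5,150,203,0,.5),(553.5,243.5,78,203,0,.5)])
E
```

```text
[[0.4688,-0.1756,0.0747],[0.0,0.0001,-0.3006],0.5],
[[0.4688,-0.1756,0.0747],[-0.0001,0.0001,-0.4989],0.5],
[[0.4689,-0.1757,0.2547],[-0.0001,0.0001,-0.4989],0.5],
t5.78 [409.3 104.6 180. ] x [ 0.918  0.397 -0.   ] z [-0.    -0.001 -1.   ] F [ 0.4 -0.   0.3] q [ 0.15 -0.03  2.13 -0.    1.04  1.31] w 43.2 0.0
```

Emit:
drive_tool --deltas '[[[0.469,-0.176,0.075],[0,0,-0.3],0.5],[[0.469,-0.176,0.075],[0,0,-0.3],0.5],[[0.469,-0.176,0.075],[0,0,-0.3],0.5],[[0.469,-0.176,0.075],[0,0,-0.3],0.5],[[0.469,-0.176,0.075],[0,0,-0.3],0.5],[[0.469,-0.176,0.075],[0,0,-0.3],0.5],[[0.469,-0.176,0.075],[0,0,-0.3],0.5],[[0.469,-0.176,0.075],[0,0,-0.3],0.5],[[0.469,-0.176,0.075],[0,0,-0.3],0.5],[[0.469,-0.176,0.075],[0,0,-0.4],0.5],[[0.469,-0.176,0.075],[0,0,-0.4],0.5],[[0.469,-0.176,0.075],[0,0,-0.4],0.5],[[0.469,-0.176,0.075],[0,0,-0.4],0.5],[[0.469,-0.176,0.075],[0,0,-0.48],0.5],[[0.469,-0.176,0.075],[0,0,-0.48],0.5],[[0.469,-0.176,0.075],[0,0,-0.48],0.5],[[0.469,-0.176,0.075],[0,0,-0.498],0.5],[[0.469,-0.176,0.075],[0,0,-0.498],0.5],[[0.469,-0.176,0.075],[0,0,-0.498],0.5]]'

```text
time_s: 8.15
position: [554.8, 241.2, 149.8]
ee_rot: [0.607, -3.082, 0.0]
force: [-0.5, 0.4, -0.3]
gripper_width: 42.5
finger_force: 0.0
```

```bash
python3 - <<'E'
from h import *
plan([(553.5,243.5,78,203.2,0,.5)])
s=env.camera("side");cv2.imwrite("pics/s4.png",s[:,:,::-1])
t=env.camera("top")
c=lambda im,x,y:cv2.resize(im[y:y+90,x:x+80,::-1],(400,450),interpolation=cv2.INTER_CUBIC)
cv2.imwrite("pics/c4.png",np.hstack([c(t,225,150),c(s,200,200)]))
print(proj("side",[env.observe()["position"]]))
E
```

```text
[[0.0008,0.0065,0.1795],[0.0,-0.0001,-0.0025],0.5],
t8.15 [554.8 241.2 149.8] x [-0.925 -0.379  0.   ] z [-0. -0. -1.] F [-0.5  0.4 -0.3] q [ 0.34  0.36  1.75 -0.    1.04 -1.62] w 42.5 0.0
[[219.90586707 228.26016097]]
```

View pics/c4.png

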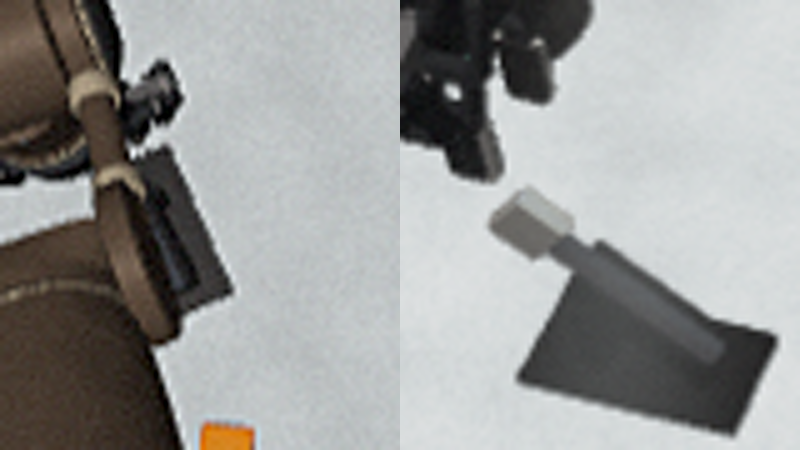

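In the side crop the fingertips at (475,165) and (530,90) straddle the head at (530,222). I'll descend and grip it.

Emit:
drive_tool --deltas '[[[0.001,0.006,0.09],[0,0,-0.002],0.5],[[0.001,0.006,0.18],[0,0,-0.002],0.5],[[0.001,0.006,0.18],[0,0,-0.002],0.5],[[0.001,0.006,0.18],[0,0,-0.002],0],[[0.001,0.006,0.18],[0,0,-0.002],0],[[0.001,0.006,0.18],[0,0,-0.002],0],[[0.001,0.006,0.18],[0,0,-0.002],0],[[0.001,0.006,0.18],[0,0,-0.002],0]]' --squeeze 90

```text
time_s: 9.25
position: [554.9, 245.0, 80.2]
ee_rot: [-0.632, 3.073, -0.0]
force: [0.9, -1.7, 6.2]
gripper_width: 10.8
finger_force: 88.2
```

Emit:
drive_tool --deltas '[[[0,0,-0.06],[0,0,0],0],[[0,0,-0.15],[0,0,0],0],[[0,0,-0.3],[0,0,0],0],[[0,0,-0.33],[0,0,0],0],[[0,0,-0.33],[0,0,0],0],[[0,0,-0.33],[0,0,0],0]]'

```text
time_s: 10.0
position: [551.1, 244.2, 207.4]
ee_rot: [0.632, -3.072, 0.001]
force: [-0.0, 0.1, -2.3]
gripper_width: 11.0
finger_force: 88.1
```

```bash
python3 - <<'E'
from h import *
plan([(568.3,-207.2,216,160,-50,0)])
E
```

```text
[[0.4057,-1.0541,-0.0202],[0.0522,-0.1328,0.1124],0],
t10.00 [551.1 244.2 207.4] x [-0.919 -0.394  0.005] z [-0.005 -0.001 -1.   ] F [-0.   0.1 -2.3] q [ 0.34  0.29  1.71  0.    1.15 -1.63] w 11.0 88.1
```

Emit:
drive_tool --deltas '[[[0.2,-0.53,-0.02],[0.052,-0.133,0.112],0],[[0.2,-0.53,-0.02],[0.052,-0.133,0.112],0],[[0.2,-0.53,-0.02],[0.052,-0.133,0.112],0],[[0.2,-0.53,-0.02],[0.052,-0.133,0.112],0],[[0.2,-0.53,-0.02],[0.052,-0.133,0.112],0],[[0.2,-0.53,-0.02],[0.052,-0.133,0.112],0],[[0.2,-0.53,-0.02],[0.052,-0.133,0.112],0],[[0.2,-0.53,-0.02],[0.052,-0.133,0.112],0],[[0.2,-0.53,-0.02],[0.052,-0.133,0.112],0]]'

```text
time_s: 11.12
position: [558.3, 17.2, 234.1]
ee_rot: [0.399, 2.276, -0.171]
force: [5.1, -2.6, 2.9]
gripper_width: 10.6
finger_force: 88.3
```

```bash
python3 - <<'E'
from h import *
plan([(568.3,-207.2,216,160,-50,0)])
E
```

```text
[[-0.111,-0.5195,0.1871],[0.0009,-0.0057,-0.0001],0],
t11.12 [558.3  17.2 234.1] x [-0.629  0.23  -0.743] z [ 0.7   -0.248 -0.67 ] F [ 5.1 -2.6  2.9] q [ 0.15 -0.11  2.32 -1.19  0.39 -0.05] w 10.6 88.3
```

```bash
cat >> h.py <<'E'
def fk(q): return R.from_euler('ZYZYZ',[q[0],q[1]+q[2],q[3],q[4],q[5]+np.pi/2])
E
python3 - <<'E'
from h import *
s=env.observe();q=s["joint_pos"]
print((fk(q).inv()*R.from_rotvec(s["ee_rot"])).magnitude())
for h in (-20,0,10,25,40,55,70):
  for q1 in (-20,):
    w=(R.from_euler('ZY',[np.radians(q1),2.05]).inv()*ori(h+180,-50)).as_euler('ZYZ')
    w[2]-=np.pi/2
    print(h,w.round(2))
E
```

```text
Traceback (most recent call last):
  File "h.py", line 34, in fk
    def fk(q): return R.from_euler('ZYZYZ',[q[0],q[1]+q[2],q[3],q[4],q[5]+np.pi/2])
                      ~~~~~~~~~~~~^^^^^^^^^^^^^^^^^^^^^^^^^^^^^^^^^^^^^^^^^^^^^^^^^
  File "scipy/spatial/transform/_rotation.pyx", line 1413, in scipy.spatial.transform._rotation.Rotation.from_euler
ValueError: Expected axis specification to be a non-empty string of upto 3 characters, got ZYZYZ
```

```bash
sed -i "s/^def fk.*/def fk(q): return R.from_euler('ZY',[q[0],q[1]+q[2]])*R.from_euler('ZYZ',[q[3],q[4],q[5]+np.pi\/2])/" h.py
python3 - <<'E'
from h import *
s=env.observe();q=s["joint_pos"]
print((fk(q).inv()*R.from_rotvec(s["ee_rot"])).magnitude())
for h in (-20,0,10,25,40,55,70):
    w=(R.from_euler('ZY',[np.radians(-20),2.05]).inv()*ori(h+180,-50)).as_euler('ZYZ')
    w[2]=(w[2]-np.pi/2+np.pi)%(2*np.pi)-np.pi
    print(h,w.round(2))
E
```

```text
2.7168228709034526e-16
-20 [-0.    0.22 -1.57]
0 [ 0.83  0.36 -2.6 ]
10 [ 0.97  0.48 -2.83]
25 [ 1.04  0.68 -3.06]
40 [1.04 0.88 3.05]
55 [1.   1.08 2.91]
70 [0.93 1.27 2.76]
```

```bash
python3 - <<'E'
from h import *
for q1,sm,y,t in ((0,2.2,160,-30),(0,2.2,130,-15),(0,2.2,100,-8),(0,2.2,70,-8),(-10,2.15,70,-30),(-20,2.15,70,-50),(-20,1.95,70,-50)):
    w=(R.from_euler('ZY',[np.radians(q1),sm]).inv()*ori(y,t)).as_euler('ZYZ')
    w[2]=(w[2]-np.pi/2+np.pi)%(2*np.pi)-np.pi
    print(y,t,w.round(2))
plan([(558,17,234,160,-25,0),(558,10,236,120,-10,0),(556,-20,236,70,-8,0),(550.6,-215.5,216,70,-30,0),(550.6,-215.5,216,70,-50,0)])
E
```

```text
160 -30 [-0.38  0.47 -0.92]
130 -15 [-0.28  0.79 -0.51]
100 -8 [-0.17  0.92 -0.07]
70 -8 [-0.16  1.    0.44]
70 -30 [-0.57  1.16  0.45]
70 -50 [-0.96  1.21  0.46]
70 -50 [-0.91  1.33  0.3 ]
[[0.0005,-0.0006,-0.0003],[0.0009,0.0638,0.0001],0],
[[-0.0072,-0.0171,0.0007],[0.0557,0.1008,0.0991],0],
[[-0.0213,-0.0893,0.0158],[0.12,0.0862,0.2247],0],
[[-0.0879,-0.554,0.1613],[0.1586,0.0385,0.1951],0],
[[-0.0879,-0.554,0.1613],[0.1895,-0.005,0.1641],0],
t11.12 [558.3  17.2 234.1] x [-0.629  0.23  -0.743] z [ 0.7   -0.248 -0.67 ] F [ 5.1 -2.6  2.9] q [ 0.15 -0.11  2.32 -1.19  0.39 -0.05] w 10.6 88.3
```

Emit:
drive_tool --deltas '[[[0,0,0],[0.001,0.03,0],0],[[0,0,0],[0.001,0.064,0],0],[[0,0,0],[0.001,0.064,0],0],[[-0.007,-0.017,0],[0.055,0.1,0.1],0],[[-0.007,-0.017,0],[0.055,0.1,0.1],0],[[-0.007,-0.017,0],[0.055,0.1,0.1],0],[[-0.007,-0.017,0],[0.055,0.1,0.1],0],[[-0.021,-0.09,0.016],[0.12,0.086,0.225],0],[[-0.021,-0.09,0.016],[0.12,0.086,0.225],0],[[-0.021,-0.09,0.016],[0.12,0.086,0.225],0],[[-0.021,-0.09,0.016],[0.12,0.086,0.225],0],[[-0.04,-0.2,0.05],[0.12,0.086,0.225],0],[[-0.088,-0.4,0.12],[0.159,0.0385,0.195],0],[[-0.088,-0.554,0.161],[0.159,0.0385,0.195],0],[[-0.088,-0.554,0.161],[0.159,0.0385,0.195],0],[[-0.088,-0.554,0.161],[0.1895,-0.005,0.164],0],[[-0.088,-0.554,0.161],[0.1895,-0.005,0.164],0],[[-0.088,-0.554,0.161],[0.1895,-0.005,0.164],0],[[-0.088,-0.554,0.161],[0.1895,-0.005,0.164],0]]'

```text
time_s: 13.5
position: [553.1, -215.8, 219.8]
ee_rot: [2.031, 1.42, -0.939]
force: [0.4, -1.0, -0.4]
gripper_width: 10.7
finger_force: 88.4
```

```bash
python3 - <<'E'
from h import *
plan([(550.6,-215.5,216,70,-50,0)])
t=env.camera("top");s=env.camera("side")
cv2.imwrite("pics/t5.png",t[:,:,::-1]);cv2.imwrite("pics/s5.png",s[:,:,::-1])
c=lambda im,x,y:cv2.resize(im[y:y+120,x:x+80,::-1],(400,600),interpolation=cv2.INTER_CUBIC)
cv2.imwrite("pics/c5.png",np.hstack([c(t,342,105),c(s,300,75)]))
E
```

```text
[[0.0062,-0.0062,0.0072],[0.0005,-0.0006,-0.0004],0],
t13.50 [ 553.1 -215.8  219.8] x [ 0.223  0.606 -0.764] z [-0.258 -0.719 -0.645] F [ 0.4 -1.  -0.4] q [-0.05  0.46  1.69 -0.84  1.4   0.63] w 10.7 88.4
```

View pics/c5.png

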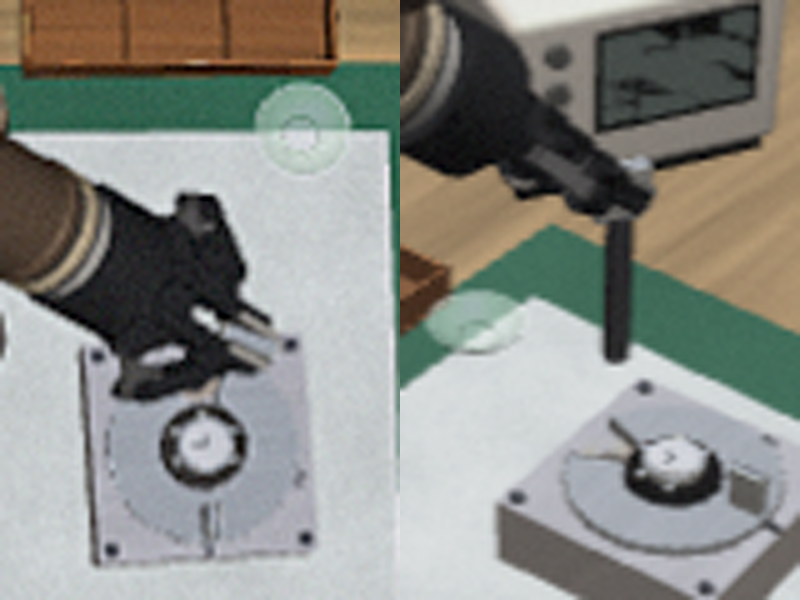

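The side crop shows the key hanging nearly upright, with its shaft running from (620,225) to (616,360). I'll check its lean and tip with a bias-corrected projection.

```bash
python3 - <<'E'
from h import *
np.set_printoptions(precision=2,suppress=True)
S=lambda x,y:np.array([300+(x-400)/5-.4,75+y/5-.4])
# side screws: far(645,387) left(517,497) near(707,588)
W=[(577.4,-267.5,46),(570.7,-136.1,46),(438.8,-143.2,46)]
o=np.array([S(645,387),S(517,497),S(707,588)])
b=(o-proj("side",W)).mean(0);print("bias",o-proj("side",W),b)
p=env.observe()["position"];h=np.array([np.cos(np.radians(-110)),np.sin(np.radians(-110)),0])
tip=p-13.8*h-[0,0,106.2]
print("tip pred",tip,proj("side",[tip,tip+[0,0,95]])+b)
g=cv2.cvtColor(cv2.imread("pics/s5.png"),cv2.COLOR_BGR2GRAY)
# shaft centre per row
for r in range(122,149,2): 
    d=np.clip(120-g[r,330:358].astype(float),0,None); print(r,round((d*np.arange(330,358)).sum()/max(d.sum(),1),2),round(d.sum()),end='; ')
E
```

```text
bias [[ 0.06 -1.42]
 [-0.19 -1.5 ]
 [-0.01 -1.43]] [-0.05 -1.45]
tip pred [ 558.26 -203.41  114.9 ] [[341.1  145.98]
 [341.81 117.85]]
122 340.49 583; 124 339.97 743; 126 339.9 736; 128 340.7 828; 130 342.27 984; 132 343.51 1100; 134 343.5 1066; 136 344.5 988; 138 345.66 870; 140 346.62 746; 142 346.88 724; 144 346.67 559; 146 345.96 372; 148 0.0 0;
```

```bash
python3 - <<'E'
from h import *
g=cv2.cvtColor(cv2.imread("pics/s5.png"),cv2.COLOR_BGR2GRAY)
for r in range(118,150,2): print(r,g[r,334:354])
E
```

```text
118 [146 146 148 133  93  68  87  97 101  97  83  79  85  99 132 149 150 147
 149 148]
120 [147 146 141 143 142 148 129  74  38  40  44  39  82 132 149 148 149 152
 151 151]
122 [ 95  97 116 143 154 150 120  50  31  44  40  41  83 132 153 154 151 150
 150 147]
124 [ 92  94  92  91  93  99  87  39  34  41  38  38  84 136 149 148 146 141
 137 134]
126 [ 93  93  92  92  94  93  77  41  35  39  41  37  98 145 143 140 136 133
 136 141]
128 [ 92  94  92  93  91  92  77  41  37  42  41  41  63  89  96 112 132 143
 145 141]
130 [95 91 93 94 91 93 78 38 34 41 43 40 64 90 91 89 90 89 91 93]
132 [93 92 92 92 91 91 75 30 35 40 41 43 67 91 90 91 91 91 88 91]
134 [93 93 94 91 93 93 76 36 39 43 41 44 68 91 90 92 90 93 89 92]
136 [94 91 95 92 93 90 73 35 36 40 45 44 70 90 93 92 92 92 94 91]
138 [205 168 122  99  91  91  76  35  40  40  41  47  71  93  92  91  92  93
  96  92]
140 [212 214 211 210 201 167 106  30  37  44  44  50  78  96  93  94  93  90
  91  94]
142 [211 213 211 214 212 197 133  34  43  44  43  51  82  96  95  91  90  92
  92  93]
144 [212 213 213 214 214 197 135  34  40  42  37  92 174 208 173 124 100  93
  95  95]
146 [212 211 214 215 216 215 177  56  48  48  54 122 194 217 220 222 220 210
 171 125]
148 [213 213 213 217 217 217 215 215 218 218 217 218 219 220 219 220 219 218
 219 217]
```

```bash
python3 - <<'E'
from h import *
np.set_printoptions(precision=1,suppress=True,linewidth=200)
g=cv2.cvtColor(cv2.imread("pics/t5.png"),cv2.COLOR_BGR2GRAY)
print("cols 378..401")
for r in range(162,182): print(r,g[r,378:402])
tip=np.array([558.3,-203.4,115]);h=np.array([np.cos(np.radians(-110)),np.sin(np.radians(-110)),0]);n=np.array([-h[1],h[0],0])
for d in ((0,0,0),(-2.5,-2,0)):
    c=tip+d+[0,0,110]
    print(proj("top",[c+18*i*h+6*j*n+[0,0,15] for i,j in((-1,-1),(1,-1),(1,1),(-1,1))]).tolist(), proj("top",[c+18*h+6*j*n-[0,0,15] for j in(-1,1)]).tolist())
E
```

```text
cols 378..401
162 [ 31  13  23  42  33  42  34  37  41  26  31  77 179 216 205 204 198 201 206 206 207 207 208 205]
163 [ 39  37  34  31  35  37  31  32  34  30  26  82 177 219 207 201 204 204 205 206 209 211 212 206]
164 [ 39  38  32  25  13  28  38  39  36  36  24  70 150 206 213 205 207 206 206 205 207 206 209 205]
165 [ 37  36  30  18  14   9  18  29  28  35  36  26  61 140 190 202 206 203 202 203 205 209 210 206]
166 [ 37  28  74 123  94  32  22  17  34  26  34  21  22  29 104 168 202 213 204 209 206 206 206 209]
167 [ 35  31 113 197 182 146 123  16  10  30  42  47  85  84  28  58 137 185 198 208 209 208 207 209]
168 [ 28  29  84 172 217 229 189  55   0   0  28  65 131 149 108  64  24  75 173 212 210 202 200 204]
169 [ 27  35  38  92 156 190 200 137  87  88  66  45  72 123 146 137  92  50 147 213 206 204 204 203]
170 [ 36  39  32  23  27 100 181 178 126 162 137 119  91  62  94 140 146 127 161 210 209 201 200 202]
171 [ 33  37  34  34  23  40  94 101 124 184 173 173 157 124 104 101 120 138 148 177 187 191 194 188]
172 [ 19  34  31  37  29  36  18  34 105 142 147 159 169 166 169 1
[... 748 characters left out ...]
]
180 [ 41  36  34  33  34  33  70  88  80 150 170 149 142 136 131 154 171 169 171 172 171 174 173 170]
181 [ 28  31  29  26  25  89 137 131 134 178 168 169 169 169 168 167 162 161 166 176 173 173 172 175]
[[384.218931890678, 170.78985697661258], [395.8105447143892, 174.87068105629982], [397.1001807958651, 171.04422738494196], [385.51977407020127, 166.9670217793938]] [[394.01043246346546, 176.22957961767116], [395.2719835726853, 172.4918831881938]]
[[384.9191582693075, 171.63081487059662], [396.51124433635647, 175.71242004827295], [397.8005626099293, 171.884635756905], [386.21967092235684, 167.8065896463483]] [[394.69439068903836, 177.05159649840442], [395.9556409150428, 173.31264118295806]]
```

```bash
python3 - <<'E'
from h import *
p=env.observe()["position"]
plan([(p[0]+.9,p[1]+4.8,p[2]-55,70,-50,0)])
E
```

```text
[[0.1128,-0.0029,0.0795],[0.0007,-0.0005,-0.0008],0],
t13.60 [ 553.5 -216.4  221.1] x [ 0.226  0.604 -0.764] z [-0.257 -0.719 -0.645] F [-0.1 -0.7 -1.3] q [-0.05  0.46  1.69 -0.84  1.4   0.63] w 11.0 88.4
```

Emit:
drive_tool --deltas '[[[0.05,-0.003,0.035],[0,0,0],0],[[0.113,-0.003,0.08],[0,0,0],0],[[0.113,-0.003,0.08],[0,0,0],0],[[0.113,-0.003,0.08],[0,0,0],0]]'

```text
time_s: 14.1
position: [554.0, -211.5, 165.0]
ee_rot: [2.028, 1.418, -0.942]
force: [1.3, 0.0, -0.6]
gripper_width: 10.7
finger_force: 88.3
```

```bash
python3 - <<'E'
from h import *
np.set_printoptions(precision=1,suppress=True,linewidth=200)
s=env.camera("side");st()
cv2.imwrite("pics/s6.png",s[:,:,::-1])
g=cv2.cvtColor(s,cv2.COLOR_RGB2GRAY)
for r in range(138,170,2): print(r,g[r,330:356])
b=[-.05,-1.45]
for z in(30,46,60,115): print(z,proj("side",[(555.1,-202.5,z)])+b)
E
```

```text
t14.15 [ 554.5 -211.5  165.6] x [ 0.2  0.6 -0.8] z [-0.3 -0.7 -0.6] F [-0.5 -0.9 -1. ] q [-0.   0.5  1.7 -0.8  1.3  0.7] w 10.9 88.3
138 [216 216 216 215 205 169 125  99  94  77  33  38  43  42  49  76  92  92  92  91  93  96  93  95  93  94]
140 [211 213 213 212 214 213 214 211 188 116  27  37  42  38  48  78  94  91  95  95  95  95  92  94  93  96]
142 [212 212 214 213 213 215 211 212 198 137  33  40  43  40  55  85 103  95  94  94  94  94  95  95  95  96]
144 [214 215 215 215 213 214 215 216 199 136  32  42  42  41  89 173 220 211 173 125 100  92  95  93  93  94]
146 [217 218 217 216 215 214 215 216 204 137  33  40  42  39 116 194 219 220 221 223 223 210 173 126 102  94]
148 [218 219 217 217 217 215 215 216 203 139  30  43  41  39 115 194 220 220 219 221 219 219 220 218 218 207]
150 [219 219 219 219 219 219 217 218 201 139  34  37  43  38 117 194 220 213 202 211 215 218 219 219 220 221]
152 [217 217 219 218 218 219 220 220 192 102  35  42  42  42 109 174 169 116  71  83 140 183 191 208 217 216]
154 [215 215 218 218 219 220 219 220 194 105  37  45  42  39 121 184 184 187 185 184 18
[... 169 characters left out ...]
 180  91  35  44  41  43 114 175 175 174 174 175 175 174 173 173 175 174]
160 [216 217 217 214 215 210 195 184 164  92  36  43  44  47 109 165 173 174 176 173 170 176 172 175 175 175]
162 [215 216 213 208 193 186 187 189 163 105  58  55  53  75  91  79 113 163 169 169 172 163 147 145 160 189]
164 [207 200 189 185 181 184 184 182 182 186 183 180 182 179 177 158 106  94 148 183 203 214 210 209 209 212]
166 [186 187 176 158 163 158 150 146 143 138 119 118 112 113 123 105  30  27 110 188 213 216 214 181 142 196]
168 [188 184 182 171 176 176 177 175 176 174 173 171 175 178 149  58  32  53  98 144 172 189 211 211 210 209]
30 [[341.2 169.2]]
46 [[341.3 165.1]]
60 [[341.4 161.4]]
115 [[341.8 146.5]]
```

Emit:
drive_tool --deltas '[[[0.019,0,0.016],[0,0,0],0],[[0.0285,0,0.024],[0,0,0],0],[[0.038,0,0.032],[0,0,0],0],[[0.038,0,0.032],[0,0,0],0]]'

```text
time_s: 14.65
position: [553.9, -211.1, 144.4]
ee_rot: [2.028, 1.419, -0.942]
force: [-0.6, -0.1, -1.0]
gripper_width: 10.7
finger_force: 88.6
```

```bash
python3 - <<'E'
from h import *
st()
E
```

```text
t14.65 [ 553.9 -211.1  144.4] x [ 0.222  0.603 -0.766] z [-0.259 -0.721 -0.643] F [-0.6 -0.1 -1. ] q [-0.04  0.57  1.71 -0.85  1.32  0.73] w 10.7 88.6
```

Emit:
drive_tool --deltas '[[[0.0075,0,0.0065],[0,0,0],0],[[0.015,0,0.013],[0,0,0],0],[[0.015,0,0.013],[0,0,0],0]]'

```text
time_s: 15.02
position: [554.3, -211.5, 136.6]
ee_rot: [2.028, 1.419, -0.941]
force: [1.4, -1.8, -1.9]
gripper_width: 10.5
finger_force: 88.3
```

Emit:
drive_tool --deltas '[[[0.0075,0,0.0065],[0,0,0],0],[[0.015,0,0.013],[0,0,0],0],[[0.015,0,0.013],[0,0,0],0]]'

```text
time_s: 15.4
position: [554.2, -211.5, 128.5]
ee_rot: [2.028, 1.419, -0.941]
force: [1.7, -2.7, -2.3]
gripper_width: 10.9
finger_force: 88.2
```

Emit:
drive_tool --deltas '[[[0.0055,0,0.005],[0,0,0],0],[[0.0115,0,0.01],[0,0,0],0],[[0.0115,0,0.01],[0,0,0],0]]'

```text
time_s: 15.78
position: [554.2, -211.5, 122.5]
ee_rot: [2.028, 1.419, -0.941]
force: [1.2, -1.7, -2.3]
gripper_width: 10.4
finger_force: 88.3
```

```bash
python3 - <<'E'
from h import *
s=env.camera("side");st();cv2.imwrite("pics/s7.png",s[:,:,::-1])
c=s[95:195,290:370,::-1];cv2.imwrite("pics/c7.png",cv2.resize(c,(480,600),interpolation=cv2.INTER_CUBIC))
E
```

```text
t15.82 [ 554.2 -211.5  122.5] x [ 0.223  0.604 -0.766] z [-0.258 -0.721 -0.643] F [ 2.2 -2.4 -3.1] q [-0.04  0.6   1.71 -0.86  1.3   0.76] w 10.5 88.2
```

View pics/c7.png

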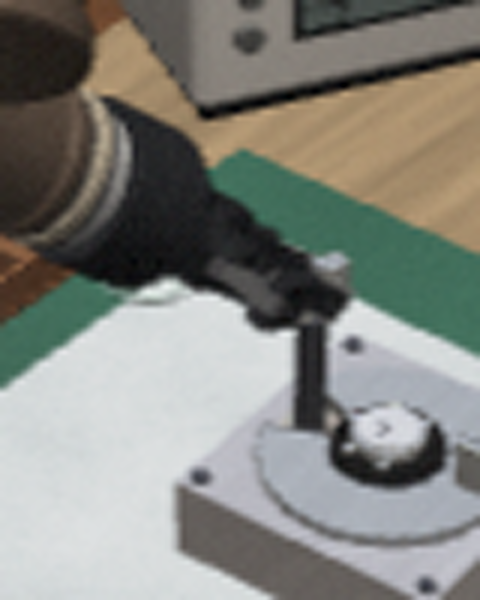

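The key stands in the bore through the notch, with its shaft entering at crop (312,425). I'll let go and back off along the tool axis.

Emit:
drive_tool --deltas '[[[0.004,0,0.0035],[0,0,0],0],[[0.004,0,0.0035],[0,0,0],0.15],[[0.004,0,0.0035],[0,0,0],0.3],[[0.004,0,0.0035],[0,0,0],0.4],[[0.004,0,0.0035],[0,0,0],0.4],[[0.004,0,0.0035],[0,0,0],0.4],[[0,0,-0.1],[0,0,0],0.4],[[0,0,-0.2],[0,0,0],0.4],[[0,0,-0.25],[0,0,0],0.4]]' --squeeze 30

```text
time_s: 16.95
position: [581.3, -138.3, 188.8]
ee_rot: [2.028, 1.418, -0.938]
force: [0.2, 0.0, -0.4]
gripper_width: 34.2
finger_force: 0.0
```

```bash
python3 - <<'E'
from h import *
np.set_printoptions(precision=1,suppress=True,linewidth=200)
st();t=env.camera("top");s=env.camera("side")
cv2.imwrite("pics/t8.png",t[:,:,::-1]);cv2.imwrite("pics/s8.png",s[:,:,::-1])
c=lambda im,x,y:cv2.resize(im[y:y+60,x:x+50,::-1],(400,480),interpolation=cv2.INTER_CUBIC)
cv2.imwrite("pics/c8.png",np.hstack([c(t,360,150),c(s,318,125)]))
# head centre expected px for standing on screw / seated, camera frame
for z in(14,4): print(z,proj("top",[(555.1,-202.5,z+125)]),proj("side",[(555.1,-202.5,z+95),(555.1,-202.5,z+125)])+[-.05,-1.45])
E
```

```text
t16.95 [ 581.3 -138.3  188.8] x [ 0.2  0.6 -0.8] z [-0.3 -0.7 -0.6] F [ 0.2  0.  -0.4] q [ 0.1  0.6  1.6 -0.8  1.5  0.7] w 34.2 0.0
14 [[385.1 176.6]] [[341.7 148.2]
 [341.9 139.7]]
4 [[384.6 177. ]] [[341.6 150.9]
 [341.9 142.6]]
```

View pics/c8.png

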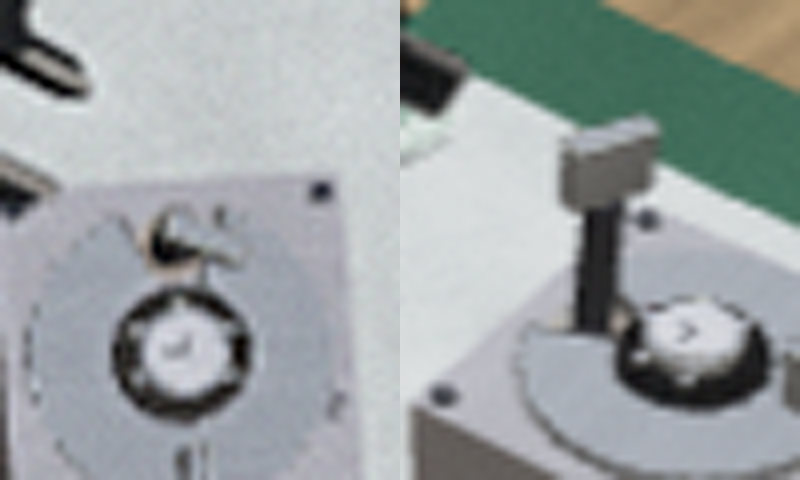

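The side crop shows the key standing in the bore, its head centred at (611,165) and leaning a few degrees. The top crop puts the head near (200,245). I'll swing the hand to vertical above it.

```bash
python3 - <<'E'
from h import *
plan([(575,-150,220,70,0,.5),(555.5,-202,200,70,0,.5)])
E
```

```text
[[-0.0812,-0.0049,-0.025],[0.0014,0.1386,-0.0001],0.5],
[[-0.1324,-0.0071,0.1134],[0.0014,0.1386,-0.0001],0.5],
t17.05 [ 581.6 -138.3  188.7] x [ 0.224  0.604 -0.765] z [-0.255 -0.721 -0.644] F [-0.2 -0.   1.1] q [ 0.07  0.56  1.62 -0.78  1.45  0.72] w 34.2 0.0
```

Emit:
drive_tool --deltas '[[[-0.081,-0.005,-0.025],[0.0014,0.03,0],0.5],[[-0.081,-0.005,-0.025],[0.0014,0.08,0],0.5],[[-0.081,-0.005,-0.025],[0.0014,0.139,0],0.5],[[-0.081,-0.005,-0.025],[0.0014,0.139,0],0.5],[[-0.081,-0.005,-0.025],[0.0014,0.139,0],0.5],[[-0.081,-0.005,-0.025],[0.0014,0.139,0],0.5],[[-0.132,-0.007,0.113],[0.0014,0.139,0],0.5],[[-0.132,-0.007,0.113],[0.0014,0.139,0],0.5],[[-0.132,-0.007,0.113],[0.0014,0.139,0],0.5]]'

```text
time_s: 18.18
position: [553.4, -202.1, 197.4]
ee_rot: [-2.572, -1.796, 0.004]
force: [-0.4, 0.3, -0.4]
gripper_width: 42.7
finger_force: 0.0
```

```bash
python3 - <<'E'
from h import *
np.set_printoptions(precision=1,suppress=True,linewidth=220)
plan([(555.5,-202,116,70,0,.5)])
s=env.camera("side");g=cv2.cvtColor(s,cv2.COLOR_RGB2GRAY)
cv2.imwrite("pics/s9.png",s[:,:,::-1])
print("cols 330..358")
for r in range(104,168,2): print(r,g[r,330:359])
print(proj("side",[env.observe()["position"]])+[-.05,-1.45])
E
```

```text
[[0.0018,0.0059,0.2035],[-0.0009,-0.0001,-0.0004],0.5],
t18.18 [ 553.4 -202.1  197.4] x [0.3 0.9 0. ] z [-0.  0. -1.] F [-0.4  0.3 -0.4] q [-0.4  0.3  1.8  0.   1.1 -0.1] w 42.7 0.0
cols 330..358
104 [122 120 128 107  39  30  15  23  34  32  29  26  23  24  25  39  48  52  49  42  35  34  17  15  10  16  15  28  33]
106 [131 132 133 130 102  22  18  22  17  26  26  53  57  14  22  32  30  33  36  34  31  24  17  18  17  18  26  33  34]
108 [130 130 131 130 119  87  52  34  20  21  20  22  23  28  26  20  26  35  31  18  16  15  21  13  14  14  29  29  15]
110 [123 113 103  94  79  55  47  17  19  17  18  20  19  35  37  19  21  28  99 130  83  21   9  14  18  18  16  13  17]
112 [ 17  21  16  12  43  60  47  20  19  20  26  18  24 102 131  66  22  27  33  28  21  13  20  22  38  47  44  28  19]
114 [144 150 153 157 148 111  48  24  21  20  22  23  16  96 132  88  30  31  29  23  18  20  18  30  37  40  35  30  35]
116 [157 157 152 147 137 105  46  26  24  24  20  20  35 101 121  70  32  19  21  22  20  18  19  21  17  57  98 129 146]
118 [150 147 147 144 146 127  60  17  21  21  20  
[... 2286 characters left out ...]
6  32  42  41  36 119 183 180 180 181 181 179 177 177 176 175 180 179 179]
158 [217 219 219 218 220 220 220 217 202 155  59  34  38  38  49 123 175 176 174 174 176 173 175 173 174 174 175 174 174]
160 [217 216 217 217 218 212 196 184 187 155  58  34  44  40  50 122 174 173 175 171 173 175 173 176 175 175 177 175 175]
162 [215 214 216 207 195 188 186 187 183 147  35  36  40  39  53  75 116 165 169 171 171 162 144 147 160 192 187 156 172]
164 [207 201 190 186 184 185 184 181 172 120  32  37  42  39  92 137 105  94 149 181 203 215 215 211 209 212 216 212 204]
166 [187 188 176 160 163 160 151 147 129  96  74  68  63  51  86 104  31  28 112 189 212 216 216 182 144 197 215 213 214]
[[342.6 122.4]]
```

Emit:
drive_tool --deltas '[[[0,0,0.1],[0,0,0],0.6],[[0,0,0.2],[0,0,0],0.6],[[0,0,0.2],[0,0,0],0.6],[[0.001,0.003,0.2],[0,0,0],0.4],[[0.001,0.005,0.2],[0,0,0],0.2],[[0.002,0.007,0.2],[0,0,0],0.19],[[0.002,0.007,0.2],[0,0,0],0.19],[[0.002,0.007,0.2],[0,0,0],0.19]]' --squeeze 20

```text
time_s: 19.23
position: [556.6, -203.1, 118.8]
ee_rot: [-2.574, -1.797, 0.001]
force: [0.2, -0.5, 0.1]
gripper_width: 16.2
finger_force: 0.0
```

```bash
python3 - <<'E'
from h import *
np.set_printoptions(precision=1,suppress=True,linewidth=220)
st()
s=env.camera("side");g=cv2.cvtColor(s,cv2.COLOR_RGB2GRAY);cv2.imwrite("pics/s10.png",s[:,:,::-1])
for r in range(128,166,2): print(r,g[r,330:356])
E
```

```text
t19.23 [ 556.6 -203.1  118.8] x [0.3 0.9 0. ] z [-0.  0. -1.] F [ 0.2 -0.5  0.1] q [-0.4  0.4  1.8  0.   1.  -0.1] w 16.2 0.0
128 [ 95  93  85  53  39  32  13  13  26  29  26  25  21  30  35  43  44  45  45  54  44  41  47  65  92 102]
130 [95 95 94 95 89 61 18 19 28 33 25 22 16 26 26 25 26 23 23 24 25 33 29 32 41 49]
132 [98 93 94 94 96 86 47 18 24 26 25 22 17 19 33 65 84 58 18 24 18  4 23 17 24 29]
134 [ 94  92  94  96  94  95  90 134 152  60  28  21  20  17  34  42  35  17  20  13  18  18  17  30  25  15]
136 [207 170 123 101  96  94  83  49  28  19  21  17  13  24  27  20  18  14  16  15  18  24  24  21  24  69]
138 [215 215 217 215 208 170 115  63  26  16  17  49  58  26  18  26  28  16  18  22  32  29  42  59  73  93]
140 [213 212 212 214 216 213 183  88  32  39  51  54  79  79  15  18  16  20  39 105 129  94  94  94  95  94]
142 [211 210 211 211 215 214 186  91  90 150 148  96  86  80  14  18  29  29  42  72  92  96  93  94  92  95]
144 [216 215 214 215 214 215 201 145  69  92  91  75  85  82  31  16  25  29  41  73  93  95  94  94  95  95]
146 [218 217 218 216 214 214 214 194
[... 363 characters left out ...]
123 114  73  84 140 187 191 205 217 218]
154 [216 216 218 220 220 220 219 221 221 208 144  32  36  40  38  97 163 185 182 186 185 184 186 185 185 186]
156 [220 221 220 220 221 219 220 221 221 193 104  36  41  39  37 121 183 180 179 177 178 180 175 177 175 176]
158 [217 218 218 218 219 219 220 216 202 154  61  35  44  41  53 122 175 175 173 173 174 171 171 175 172 176]
160 [217 216 216 216 216 210 195 183 185 154  59  37  42  41  51 119 174 175 175 174 170 177 177 175 174 175]
162 [214 214 213 209 193 186 187 185 184 147  34  37  40  39  51  72 117 165 169 170 170 163 145 146 158 188]
164 [206 198 189 186 184 184 184 181 169 120  36  40  42  39  91 135 104  93 148 180 201 214 210 209 211 213]
```

Emit:
drive_tool --deltas '[[[0,0,0],[0,0,0.014],0.19],[[0,0,0],[0,0,0.028],0.19],[[0,0,0],[0,0,0.042],0.19],[[0,0,0],[0,0,0.056],0.19],[[0,0,0],[0,0,0.056],0.19]]'

```text
time_s: 19.9
position: [556.4, -203.0, 118.4]
ee_rot: [-2.847, -1.32, 0.002]
force: [-0.5, 1.2, -0.2]
gripper_width: 16.1
finger_force: 0.0
```

```bash
cat >> h.py <<'E'
def look(n):
    st();s=env.camera("side");g=cv2.cvtColor(s,cv2.COLOR_RGB2GRAY);cv2.imwrite(f"pics/s{n}.png",s[:,:,::-1])
    np.set_printoptions(linewidth=220)
    for r in range(140,166): print(r,g[r,332:356])
E
python3 -c "
from h import *
look(11)"
```

```text
t19.90 [ 556.4 -203.   118.4] x [ 0.646  0.763 -0.   ] z [-0.003  0.002 -1.   ] F [-0.5  1.2 -0.2] q [-0.42  0.38  1.79  0.    0.98  0.28] w 16.1 0.0
140 [212 213 215 214 213 189 119  80  62  44  13  20  15  21  29  66  95  87  81  94  94  94  93  94]
141 [209 209 212 213 212 188 151 146  97  81  22  29  33  26  42 101 135 115 100  92  93  91  93  93]
142 [212 212 212 214 213 182 125 142  97  81  17  29  31  21  42  80 101 100  89  93  92  91  93  92]
143 [211 214 214 212 211 181 101  88  92  82  18  23  28  24  41  78  98  97  89  92  93  95  92  94]
144 [214 216 211 215 216 183 102  95  93  82  26  28  34  27  46  80 101  97  94  97  95  95  95  95]
145 [216 211 215 215 215 179  83  88  81  81  29  21  23  24  57  86 100 124 149 126 101  96  94  94]
146 [217 215 213 212 214 178  81  89  82  80  19  29  29  19  56  85  96 140 203 212 173 125 102  96]
147 [217 216 216 214 214 175  83  89  82  82  22  25  29  25  54  85  94 138 201 219 219 210 171 126]
148 [218 216 218 216 201 152  86  99  96  82  40  48  52  63  82 110 124 175 220 218 219 219 219 206]
149 [221 219 217 214 214 186 112
[... 1001 characters left out ...]
215 215 212 193 185 155  55  42  41  40  55 124 175 174 173 175 171 172 173 173 173 173]
160 [216 214 216 210 194 184 185 152  32  40  41  38  69 134 176 175 175 173 171 172 175 175 176 174]
161 [214 214 210 194 185 185 186 152  32  39  45  37  50 112 164 174 172 171 174 174 172 172 172 174]
162 [211 207 194 185 186 184 182 146  34  42  41  39  52  71 113 162 171 169 171 163 146 148 158 188]
163 [204 191 185 186 185 183 170 120  35  44  39  37  66  93  78 114 146 107 104 154 199 210 210 211]
164 [191 185 182 186 183 181 170 120  35  43  40  41  93 136 105  91 149 180 201 213 211 209 210 212]
165 [187 176 155 162 179 177 163 115  37  44  43  40 111 153 100  38 109 183 214 213 203 178 188 212]
```

Emit:
drive_tool --deltas '[[[0,0,0],[0,0,0.014],0.19],[[0,0,0],[0,0,0.028],0.19],[[0,0,0],[0,0,0.042],0.19],[[0,0,0],[0,0,0.056],0.19],[[0,0,0],[0,0,0.056],0.19]]'

```text
time_s: 20.58
position: [556.5, -203.0, 118.5]
ee_rot: [-3.034, -0.803, 0.003]
force: [-0.6, -0.4, 0.5]
gripper_width: 16.4
finger_force: 1.5
```

```bash
python3 -c "
from h import *
look(12)"
```

```text
t20.57 [ 556.5 -203.   118.5] x [ 0.869  0.495 -0.001] z [-0.003  0.002 -1.   ] F [-0.6 -0.4  0.5] q [-0.42  0.38  1.79  0.    0.98  0.63] w 16.4 1.5
140 [211 212 214 214 198 145  80  30  22  13  19  18  20  38  54  71  96  93  96  92  97  94  94  94]
141 [210 209 213 214 212 200 152  66  22  34  46  20  52  77  67  73  93  94  91  94  93  95  94  93]
142 [213 211 211 210 196 165 126  63  23  30  32  21  61  96  98  95  92  94  93  92  95  93  95  95]
143 [212 214 197 162 166 166 132  63  24  23  27  20  63 104 135 144  87  94  95  93  94  93  94  94]
144 [215 214 195 161 164 165 137  75  26  27  29  22  63 101 135 160 143 123 103  97  91  95  94  95]
145 [217 216 199 154 118 117 100  64  26  27  27  28  62  94  93 136 197 212 173 124 101  96  92  94]
146 [217 215 199 149 105 109  96  65  27  30  33  22  65  85  85 138 200 222 221 212 172 125 104  97]
147 [218 215 201 148 102 104  94  64  27  28  28  26  60  90  89 138 198 221 220 220 219 210 173 124]
148 [218 216 200 148 100 106 102  86  61  57  46  51  77  97 101 136 195 220 220 220 218 219 219 208]
149 [220 219 202 148  96 103 104
[... 1001 characters left out ...]
214 218 209 194 165  91  38  39  39  90 149 174 175 175 175 174 175 171 172 175 175 173]
160 [215 216 216 210 193 185 162  92  35  35  41  62 121 167 172 173 175 173 173 173 174 176 174 175]
161 [214 215 209 195 185 185 164  89  34  36  41  55  80 122 161 174 172 171 173 172 172 170 172 176]
162 [214 208 194 184 185 186 163  92  39  37  40  72  93  78 116 164 170 169 171 162 146 146 160 190]
163 [204 187 187 185 185 183 159  92  35  36  42  97 135 102  77 116 143 108 106 156 200 208 209 210]
164 [188 183 183 182 183 182 161  93  39  40  41  98 160 157 104  95 149 179 200 214 212 208 211 211]
165 [186 173 154 162 176 175 157  93  38  42  38  96 152 154 102  39 108 183 212 213 202 180 188 211]
```

Emit:
drive_tool --deltas '[[[0,0,0.012],[0,0,0],0.19],[[0,0,0.025],[0,0,0],0.19],[[0,0,0.025],[0,0,0.014],0.19],[[0,0,0.025],[0,0,0.028],0.19],[[0,0,0.025],[0,0,0.042],0.19],[[0,0,0.025],[0,0,0.056],0.19],[[0,0,0.025],[0,0,0.07],0.19],[[0,0,0.025],[0,0,0.083],0.19],[[0,0,0.025],[0,0,0.083],0.19]]'

```text
time_s: 21.75
position: [556.5, -202.7, 108.2]
ee_rot: [-3.139, 0.007, 0.004]
force: [-0.1, 0.3, 1.9]
gripper_width: 16.1
finger_force: 2.0
```

```bash
python3 -c "
from h import *
look(13);print(env.observe()['wrist_torque'])"
```

```text
t21.75 [ 556.5 -202.7  108.2] x [ 1.    -0.005 -0.003] z [-0.003  0.002 -1.   ] F [-0.1  0.3  1.9] q [-0.42  0.39  1.8   0.    0.96  1.15] w 16.1 2.0
140 [56 44 28 20 24 19 20 25 27 26 29 28 15 14 12 35 62 84 94 90 94 95 93 94]
141 [196 140  75  41  24  22  31  31  25  17  27  28  24  17  11  35  65  84  93  94  96  96  90  97]
142 [210 212 197 140  46  21  23  19  21  37  74  82  47  35  26  48  75  84  91  94  91  92  93  93]
143 [211 213 215 177  65  20  19  22  22  54  86 107 129 119  79  64  70  78  93  93  91  92  95  96]
144 [215 213 214 179  67  27  32  20  23  57  85 100 140 169 171 146 106 120 102  95  96  93  94  93]
145 [216 216 215 181  70  22  25  22  20  58  86  93 134 170 168 126 130 191 175 125 101  95  93  95]
146 [218 214 215 182  70  31  29  20  30  60  85  87  85 100 101  88 140 207 222 212 174 125 102  96]
147 [217 218 217 184  80  24  22  28  26  55  86  81  80  98 100  97 137 197 220 220 220 211 171 125]
148 [218 217 216 181  70  29  32  26  32  60  85  80  73  97  99 138 203 221 220 219 219 220 218 208]
149 [219 222 218 188  97  30  31  19  20  56  85  81  71
[... 1024 characters left out ...]
 176 176 174 175 173 171 174 174 174 173]
160 [216 217 217 212 196 183 153  58  31  43  41  48 111 165 175 173 174 173 173 174 176 176 175 174]
161 [216 217 210 194 184 186 156  59  35  44  38  45  69 120 164 174 173 172 173 174 173 171 174 176]
162 [214 209 191 185 185 186 154  57  34  42  42  43  62  78 117 163 169 170 171 164 145 145 159 191]
163 [206 191 187 186 187 184 154  60  34  45  39  54  90 105  78 114 145 107 105 154 200 211 212 212]
164 [189 184 186 184 182 182 154  59  35  41  43  56 125 157 105  91 149 182 202 212 212 210 211 213]
165 [185 176 153 163 181 177 151  60  41  44  40  73 133 153 101  36 109 185 214 215 203 179 190 215]
[6.89649094e-02 5.97781097e-05 4.23951296e-02]
```

Emit:
drive_tool --deltas '[[[0,0,0],[0,0,0.014],0.19],[[0,0,0],[0,0,0.028],0.19],[[0,0,0],[0,0,0.042],0.19],[[0,0,0],[0,0,0.056],0.19],[[0,0,0],[0,0,0.056],0.19]]'

```text
time_s: 22.42
position: [556.4, -202.7, 108.2]
ee_rot: [-3.09, 0.556, 0.005]
force: [1.0, 0.6, 0.8]
gripper_width: 16.3
finger_force: 2.0
```

```bash
python3 -c "
from h import *
st();print(env.observe()['wrist_torque'])"
```

```text
t22.43 [ 556.4 -202.7  108.2] x [ 0.937 -0.348 -0.003] z [-0.003  0.002 -1.   ] F [1.  0.6 0.8] q [-0.42  0.39  1.8   0.    0.96  1.5 ] w 16.3 2.0
[ 0.15239806 -0.04687641 -0.01140034]
```

Emit:
drive_tool --deltas '[[[0,0,0],[0,0,0.014],0.19],[[0,0,0],[0,0,0.028],0.19],[[0,0,0],[0,0,0.028],0.19]]'

```text
time_s: 22.8
position: [556.4, -202.8, 108.3]
ee_rot: [-3.03, 0.824, 0.005]
force: [0.9, 0.9, 0.4]
gripper_width: 16.7
finger_force: 4.6
```

```bash
python3 -c "
from h import *
st();print(env.observe()['wrist_torque'])"
```

```text
t22.80 [ 556.4 -202.8  108.3] x [ 0.862 -0.506 -0.003] z [-0.003  0.002 -1.   ] F [0.9 0.9 0.4] q [-0.42  0.39  1.8   0.    0.96  1.68] w 16.7 4.6
[ 0.13063951 -0.07848567  0.11831466]
```

Emit:
drive_tool --deltas '[[[0,0,0],[0,0,0.014],0.19],[[0,0,0],[0,0,0.014],0.19]]'

```text
time_s: 23.05
position: [556.4, -202.8, 108.3]
ee_rot: [-2.991, 0.956, 0.005]
force: [-0.1, 1.1, -0.2]
gripper_width: 16.3
finger_force: 5.9
```

```bash
python3 -c "
from h import *
st();print(env.observe()['wrist_torque'])"
```

```text
t23.05 [ 556.4 -202.8  108.3] x [ 0.815 -0.58  -0.004] z [-0.003  0.002 -1.   ] F [-0.1  1.1 -0.2] q [-0.42  0.39  1.8   0.    0.96  1.77] w 16.3 5.9
[ 0.16149669 -0.1590442   0.14108846]
```

Emit:
drive_tool --deltas '[[[0,0,0],[0,0,0],0],[[0,0,0],[0,0,0],0],[[0,0,0],[0,0,0],0],[[0,0,0],[0,0,0],0]]' --squeeze 30

```text
time_s: 23.55
position: [556.7, -202.8, 108.6]
ee_rot: [-2.989, 0.961, 0.004]
force: [1.8, 1.7, 0.4]
gripper_width: 11.4
finger_force: 30.7
```

```bash
python3 -c "
from h import *
st();print(env.observe()['wrist_torque'])"
```

```text
t23.55 [ 556.7 -202.8  108.6] x [ 0.813 -0.583 -0.003] z [-0.002  0.002 -1.   ] F [1.8 1.7 0.4] q [-0.42  0.39  1.8   0.    0.96  1.77] w 11.4 30.7
[ 0.56737726 -0.40776896 -0.04550135]
```

Emit:
drive_tool --deltas '[[[0,0,0],[0,0,0.014],0],[[0,0,0],[0,0,0.028],0],[[0,0,0],[0,0,0.028],0]]'

```text
time_s: 23.92
position: [556.7, -202.7, 108.5]
ee_rot: [-2.894, 1.218, 0.005]
force: [2.2, 1.9, 0.1]
gripper_width: 11.7
finger_force: 30.8
```

```bash
python3 -c "
from h import *
look(14);print(env.observe()['wrist_torque'])"
```

```text
t23.93 [ 556.7 -202.7  108.5] x [ 0.699 -0.715 -0.003] z [-0.002  0.003 -1.   ] F [2.2 1.9 0.1] q [-0.42  0.39  1.8   0.    0.96  1.94] w 11.7 30.8
140 [211 214 213 179  56  23  43  81 104 137 172 152  84  82 117  83  16  53  84  95  94  93  95  95]
141 [210 210 213 178  57  16  55  85  90 125 172 156 103  51  88  82  22  54  85  92  94  95  96  92]
142 [213 211 215 177  54  23  52  87  89 118 171 156 102  50  88  81  24  53  83  92  91  92  95  94]
143 [213 216 213 177  55  16  54  90  88 118 173 172 134  54  86  83  29  52  85  95  93  95  92  95]
144 [216 213 214 177  55  22  53  86  85 118 172 170 137  54  88  81  38  68  87  94  95  93  94  94]
145 [217 215 216 178  60  30  55  88  91 120 171 172 148  86  82  66  24 128 175 126 102  96  94  93]
146 [216 217 215 185  96  59  77  88  83 111 169 170 147  97  93  64  26 150 222 212 175 126 103  97]
147 [216 217 216 189 105  21  57  91  82  72 104 105  99  88  94  76  63 156 221 220 220 210 172 125]
148 [218 217 216 215 177  52  65  92  84  73 106 108  96  84 113 132 152 197 220 219 219 219 218 208]
149 [220 220 218 217 199 163 125  
[... 1037 characters left out ...]
0 116 176 177 174 176 176 174 172 175 176 174 174]
160 [216 218 218 211 195 186 173 121  36  42  45  40 106 166 174 176 176 172 172 176 175 176 175 174]
161 [216 215 209 194 185 187 175 119  34  40  44  39  60 119 164 175 173 175 175 176 174 175 175 175]
162 [214 208 194 186 186 189 163  88  33  43  44  40  58  79 118 164 171 169 170 164 147 146 159 190]
163 [207 191 185 185 187 185 160  89  34  40  46  45  77 104  81 112 146 109 103 155 199 210 211 212]
164 [192 186 185 186 184 182 160  87  41  42  42  54 123 157 105  93 150 180 202 213 212 208 211 212]
165 [187 175 154 165 179 177 156  85  39  40  41  53 121 156 101  37 110 185 216 215 203 180 191 211]
[ 0.64284723 -0.50024891 -0.04456578]
```

Emit:
drive_tool --deltas '[[[0,0,0],[0,0,0.014],0],[[0,0,0],[0,0,0.014],0],[[0,0,0],[0,0,0.014],0]]'

```text
time_s: 24.35
position: [556.6, -202.8, 108.5]
ee_rot: [-2.838, 1.343, 0.005]
force: [2.0, 3.4, 0.5]
gripper_width: 11.3
finger_force: 31.0
```

```bash
python3 -c "
from h import *
st();print(env.observe()['wrist_torque'],env.observe()['joint_torque'])"
```

```text
t24.35 [ 556.6 -202.8  108.5] x [ 0.634 -0.773 -0.003] z [-0.002  0.002 -1.   ] F [2.  3.4 0.5] q [-0.42  0.39  1.8   0.    0.96  2.03] w 11.3 31.0
[ 0.72777072 -0.54750947 -0.07000204] [-1.97021931e+00 -4.05387032e+01 -2.29614294e+01 -1.15643319e+00
  3.24581712e-01 -3.19486053e-02]
```

Emit:
drive_tool --deltas '[[[0,0,0],[0,0,0.014],0],[[0,0,0],[0,0,0.028],0],[[0,0,0],[0,0,0.028],0]]'

```text
time_s: 24.72
position: [556.7, -202.8, 108.6]
ee_rot: [-2.71, 1.587, 0.005]
force: [3.0, 2.3, 0.2]
gripper_width: 11.5
finger_force: 30.9
```

```bash
python3 -c "
from h import *
look(15);print(env.observe()['wrist_torque'],env.observe()['joint_torque'])"
```

```text
t24.73 [ 556.7 -202.8  108.6] x [ 0.489 -0.872 -0.003] z [-0.002  0.002 -1.   ] F [3.  2.3 0.2] q [-0.42  0.39  1.8   0.    0.96  2.21] w 11.5 30.9
140 [212 212 215 178  55  54 109 117  55  96 155 161 129  96  57  23  23  49  84  91  94  93  94  93]
141 [211 210 212 177  58  43  78  82  35 109 171 158 115  95  97  31  24  54  84  93  96  95  93  92]
142 [213 212 213 177  59  42  76  80  47 118 171 158 115  86  81  35  25  51  83  94  93  94  96  95]
143 [212 216 214 177  59  52  85  78  77 144 172 157 116  86  79  31  27  56  83  91  95  95  95  95]
144 [215 216 213 177  62  60  86  78 116 178 168 146  89  85  79  28  24  67 103  95  94  93  95  96]
145 [217 216 216 180  67  57  90  83 113 170 171 148  89  86  80  45  35 130 176 124 101  96  94  94]
146 [217 217 215 179  59  52  85  85 115 167 169 145  87  94  72  30  58 157 222 211 175 126 105  95]
147 [216 218 217 192 110  63  86  85  79 103 105  95  78  95  73  20  59 160 220 221 221 212 173 124]
148 [218 217 217 215 200 147  89  87  82 106 105  89  71  93  76  41 119 195 221 219 220 219 220 208]
149 [220 219 218 214 215 193 128  
[... 1117 characters left out ...]
173 121  35  42  43  37  88 151 175 174 176 173 173 176 175 175 175 174]
161 [217 217 210 194 185 187 173 120  36  44  42  41  61 118 165 175 171 174 174 175 171 172 174 177]
162 [214 209 194 186 185 185 172 118  34  45  39  39  58  79 116 163 170 170 172 165 144 147 159 189]
163 [206 191 187 186 187 183 170 119  35  43  43  37  77 105  80 112 146 108 106 158 200 210 211 213]
164 [191 186 184 185 183 181 170 119  37  41  41  39 115 159 105  93 150 181 203 215 211 211 210 215]
165 [186 174 154 164 179 176 166 114  36  43  42  38 112 155 101  37 109 186 214 217 205 180 189 212]
[ 0.77556615 -0.61359421  0.01689181] [ -2.34614946 -40.54338098 -22.88063049  -1.25955921   0.37873683   0.04510617]
```

```bash
python3 - <<'E'
from h import *
np.set_printoptions(precision=1,suppress=True)
for name,yw in(("s9",70),("s12 ",38),("s13",8),("s14",-45.6),("s15",-60.7)):
  a=np.radians(yw);h=np.array([np.cos(a),np.sin(a),0]);n=np.array([-h[1],h[0],0])
  for z in(14,4):
    c=np.array([555.1,-202.5,z+110.])
    P=lambda zz:proj("side",[c+18*i*h+6*j*n+[0,0,zz] for i,j in((-1,-1),(1,-1),(1,1),(-1,1))])+[-.05,-1.45]
    print(name,z,"top",P(15).round(1).tolist(),"bot",P(-15).round(1).tolist())
E
```

```text
s9 14 top [[346.2, 136.7], [335.5, 140.5], [337.7, 142.7], [348.4, 138.9]] bot [[345.9, 145.2], [335.3, 149.0], [337.5, 151.2], [348.1, 147.3]]
s9 4 top [[346.1, 139.6], [335.4, 143.4], [337.6, 145.6], [348.3, 141.7]] bot [[345.8, 148.0], [335.3, 151.8], [337.5, 154.0], [348.0, 150.1]]
s12  14 top [[348.2, 138.5], [335.7, 138.4], [335.6, 140.9], [348.3, 141.0]] bot [[347.9, 147.0], [335.5, 146.9], [335.5, 149.4], [348.0, 149.5]]
s12  4 top [[348.1, 141.4], [335.6, 141.3], [335.6, 143.7], [348.2, 143.9]] bot [[347.8, 149.8], [335.5, 149.6], [335.5, 152.1], [347.8, 152.3]]
s13 14 top [[348.5, 140.6], [337.6, 136.7], [335.4, 138.8], [346.4, 142.7]] bot [[348.2, 149.1], [337.4, 145.2], [335.3, 147.3], [346.1, 151.2]]
s13 4 top [[348.4, 143.4], [337.5, 139.6], [335.4, 141.7], [346.3, 145.6]] bot [[348.0, 151.8], [337.4, 148.0], [335.3, 150.1], [346.0, 154.0]]
s14 14 top [[344.8, 143.3], [343.3, 135.9], [339.2, 136.1], [340.5, 143.6]] bot [[344.5, 151.8], [343.1, 144.4], [339.0, 144.6], [340.3, 152.1]]
s14 4 top [[344.7, 146.2], [343.2, 138.8], [339.1, 139.0], [340.5, 146.4]] bot [[344.4, 154.6], [343.0, 147.1], [338.9, 147.4], [340.3, 154.8]]
s15 14 top [[343.1, 143.6], [345.0, 136.3], [340.8, 135.9], [338.9, 143.2]] bot [[342.8, 152.1], [344.7, 144.7], [340.6, 144.3], [338.7, 151.7]]
s15 4 top [[343.0, 146.5], [344.9, 139.1], [340.8, 138.7], [338.8, 146.1]] bot [[342.8, 154.9], [344.6, 147.5], [340.6, 147.1], [338.6, 154.5]]
```

Emit:
drive_tool --deltas '[[[0,0,0],[0,0,0.014],0],[[0,0,0],[0,0,0.028],0],[[0,0,0],[0,0,0.042],0],[[0,0,0],[0,0,0.042],0]]'

```text
time_s: 25.28
position: [556.9, -203.0, 108.6]
ee_rot: [-2.479, 1.93, 0.004]
force: [2.5, 3.2, -0.2]
gripper_width: 11.3
finger_force: 31.0
```

```bash
python3 -c "
from h import *
st();print(env.observe()['wrist_torque'],env.observe()['joint_torque'])"
```

```text
t25.27 [ 556.9 -203.   108.6] x [ 0.245 -0.969 -0.002] z [-0.002  0.002 -1.   ] F [ 2.5  3.2 -0.2] q [-0.42  0.39  1.8   0.    0.96  2.47] w 11.3 31.0
[ 0.69996853 -0.7366682   0.07294962] [ -2.15975538 -40.64667463 -22.60857582  -1.18091427   0.63697552
   0.17963599]
```

Emit:
drive_tool --deltas '[[[0,0,0],[0,0,0.014],0],[[0,0,0],[0,0,0.028],0],[[0,0,0],[0,0,0.042],0],[[0,0,0],[0,0,0.056],0],[[0,0,0],[0,0,0.056],0]]'

```text
time_s: 25.9
position: [556.9, -203.0, 108.6]
ee_rot: [2.103, -2.333, -0.004]
force: [3.6, 2.6, -0.6]
gripper_width: 11.2
finger_force: 30.7
```

```bash
python3 -c "
from h import *
look(16);print(env.observe()['wrist_torque'],env.observe()['joint_torque'])"
```

```text
t25.90 [ 556.9 -203.   108.6] x [-0.103 -0.995 -0.002] z [-0.002  0.002 -1.   ] F [ 3.6  2.6 -0.6] q [-0.42  0.39  1.8   0.    0.96  2.82] w 11.2 30.7
140 [213 214 215 197 135  56  50  19  20  26  31  24  23  18  17  26  26  22  18  21  43  75  94  94]
141 [210 211 215 195 135  58  51  16  14  48  76  63  19  20  21  19  21  18  43  74  94  94  92  91]
142 [213 213 213 200 142  56  53  21  38  51  64  81  61  24  21  22  24  40  75  93  96  97  93  96]
143 [214 215 214 197 135  58  58  67 130 146  65  80  61  23  24  35  38  69  93  92  93  95  95  95]
144 [216 214 214 200 142  68 127 170 171 142  74  80  59  21  25  27  35  77 103  97  94  95  93  94]
145 [216 215 216 213 180  75 127 164 167 140  75  75  44  13  23  30  55 138 174 126 103  95  92  94]
146 [218 217 214 215 194 129  85 109 129 105  75  76  50  25  18  21  76 172 223 210 172 126 102  99]
147 [216 217 217 215 195 130  87  93 102  91  73  83  60  13  26  28  56 159 220 221 220 211 172 125]
148 [218 215 217 214 204 152  83  98 101  88  73  77  45  18  27  41 121 196 219 219 220 219 220 209]
149 [221 221 219 216 212 182  8
[... 1120 characters left out ...]
188 151  33  38  44  42  88 149 174 174 177 172 173 175 174 177 175 175]
161 [217 215 210 194 187 187 187 153  36  37  49  42  57 116 163 174 174 173 175 175 173 171 173 176]
162 [213 209 195 185 186 187 185 151  39  38  42  39  61  81 116 163 171 170 172 161 147 146 159 191]
163 [205 192 185 187 185 185 181 150  37  39  44  42  78 103  76 113 146 109 105 158 201 210 211 213]
164 [189 186 185 188 185 180 172 120  36  40  45  41 114 158 103  93 149 180 204 213 212 211 210 214]
165 [186 174 155 162 179 177 168 118  40  39  42  42 109 154 103  36 107 184 215 215 203 177 188 214]
[ 0.63950648 -0.79025197  0.04782754] [ -2.22871721 -40.61634779 -22.37761796  -1.18063319   0.79101473   0.06866799]
```

Emit:
drive_tool --deltas '[[[0,0,0],[0,0,0],0.4],[[0,0,0],[0,0,0],0.5],[[0,0,0],[0,0,0],0.5],[[0,0,-0.1],[0,0,0],0.5],[[0,0,-0.2],[0,0,-0.02],0.5],[[0,0,-0.22],[0,0,-0.3],0.5],[[0,0,-0.22],[0,0,-0.3],0.5],[[0,0,-0.22],[0,0,-0.3],0.5],[[0,0,-0.22],[0,0,-0.3],0.5],[[0,0,-0.22],[0,0,-0.3],0.5],[[0,0,-0.22],[0,0,-0.3],0.5],[[0,0,-0.22],[0,0,-0.3],0.5],[[0,0,-0.22],[0,0,-0.3],0.5],[[0,0,-0.22],[0,0,-0.3],0.5],[[0,0,-0.22],[0,0,-0.3],0.5]]'

```text
time_s: 27.82
position: [556.3, -203.4, 196.4]
ee_rot: [-3.122, -0.33, 0.005]
force: [0.3, -0.1, -0.6]
gripper_width: 42.6
finger_force: 0.0
```

```bash
python3 -c "
from h import *
st();s=env.camera('side');g=cv2.cvtColor(s,cv2.COLOR_RGB2GRAY);cv2.imwrite('pics/s17.png',s[:,:,::-1])
np.set_printoptions(linewidth=220)
for r in range(134,172): print(r,g[r,330:356])
"
```

```text
t27.82 [ 556.3 -203.4  196.4] x [ 0.978  0.209 -0.003] z [-0.003  0.002 -1.   ] F [ 0.3 -0.1 -0.6] q [-0.42  0.28  1.74  0.    1.12  0.94] w 42.6 0.0
134 [95 95 96 96 95 95 94 94 92 95 92 95 91 92 92 93 93 94 94 94 93 92 92 90 93 93]
135 [121 101  97  93  94  91  92  91  93  93  91  94  93  95  93  93  92  91  94  94  91  93  92  94  90  94]
136 [205 171 123 100  98  94  95  94  94  94  93  94  94  94  93  92  92  90  92  95  93  92  92  93  95  93]
137 [214 216 205 170 123 102  95  91  92  95  94  93  95  92  92  93  92  92  92  92  90  93  92  93  91  95]
138 [215 216 215 216 206 169 122 102  97  94  94  94  93  95  96  91  93  90  93  94  94  94  94  94  92  93]
139 [215 215 214 215 216 218 207 171 123 101  94  93  92  92  92  94  96  94  92  94  93  95  96  92  92  96]
140 [214 212 213 213 214 214 216 213 203 168 124 101  95  96 104 121 122  99  97  94  94  92  95  92  94  95]
141 [211 211 211 210 213 213 213 212 214 214 208 177 142 124 161 172 174 160 105  93  95  95  95  95  94  92]
142 [212 213 211 211 214 214 215 214 214 213 214 206 185 169 171 169 168 147 100  93  91  93  95
[... 2503 characters left out ...]
102  38 110 181 213 216 203 177 188 213]
166 [187 187 176 160 166 157 150 144 139 119  77  68  64  65  99 103  34  24 112 189 213 216 214 179 144 196]
167 [188 188 173 156 176 176 174 178 180 184 182 168 145 135 100  66  34  30 104 170 200 215 196 168 199 214]
168 [190 186 179 173 176 179 176 176 175 174 173 174 175 177 149  56  31  53  98 145 174 192 211 212 212 212]
169 [189 181 164 163 177 176 174 175 174 174 173 174 177 172 133  53  45 130 167 122 132 156 157 166 174 175]
170 [186 174 160 172 176 174 174 177 174 174 174 177 179 172 133  44  41  72  84  61  80 106 133 148 161 155]
171 [187 179 152 154 176 176 175 173 174 174 175 179 176 175 144  46  21  28  20  32  48  72  92 119 139 127]
```

```bash
cat > fit.py <<'E'
from h import *
from scipy.optimize import least_squares
def model(v):
    x,y,z,yw=v[:4]; lx,ly=(v[4:] if len(v)>4 else (0,0))
    Q=R.from_rotvec([lx,ly,0])*R.from_euler('z',yw,degrees=True)
    return lambda c: proj("side",np.array([x,y,z])+Q.apply(np.float64(c)))+[-.05,-1.45]
def fit(obs,corners,v0,fix=True):
    f=lambda v:np.r_[(model(v)(corners)-obs).ravel(),(np.array(v[:2])-[555.1,-202.5])*.15]
    r=least_squares(f,v0);return r.x,np.abs(r.fun).max()
E
python3 - <<'E'
from fit import *
# key-frame corners relative to tip: (i*18,j*6,110+-15)
for yw in(70,84,100,110): print(yw,model([555.1,-202.5,4,yw])([(18*i,6*j,110+15*k) for k in(1,-1) for i,j in((1,1),(1,-1),(-1,-1),(-1,1))]).round(1).tolist())
obs=np.array([(337.2,144.2),(339.2,146.6),(348.0,141.6),(345.8,140.0),(337.2,152.3),(339.3,153.6),(347.2,149.3)])
L,F,Rr,B=(18,1),(18,-1),(-18,-1),(-18,1)
C=[]
for s in (1,):
    c=[(18,-6,125),(18,6,125),(-18,6,125),(-18,-6,125),(18,-6,95),(18,6,95),(-18,6,95)]
    print(fit(obs,c,[555,-202,4,84]),fit(obs,c,[555,-202,4,84,0,0]))
E
```

```text
70 [[337.6, 145.6], [335.4, 143.4], [346.1, 139.6], [348.3, 141.7], [337.5, 154.0], [335.3, 151.8], [345.8, 148.0], [348.0, 150.1]]
84 [[339.0, 146.1], [336.0, 144.3], [344.7, 139.1], [347.7, 140.8], [338.8, 154.5], [335.9, 152.7], [344.4, 147.4], [347.4, 149.2]]
100 [[340.8, 146.5], [337.0, 145.2], [343.0, 138.7], [346.6, 139.9], [340.6, 154.9], [336.9, 153.6], [342.7, 147.1], [346.3, 148.3]]
110 [[341.9, 146.5], [337.9, 145.7], [341.8, 138.7], [345.8, 139.5], [341.7, 155.0], [337.7, 154.1], [341.6, 147.0], [345.5, 147.8]]
(array([ 554.54535771, -204.90712658,    2.36274037,   81.87150097]), np.float64(0.9775176486205339)) (array([ 5.56901540e+02, -2.02928403e+02,  1.25076209e+00,  8.29974627e+01,
        2.85421055e-02, -1.31490669e-02]), np.float64(0.9311517263960525))
```

Emit:
drive_tool --deltas '[[[0,0,0.06],[0,0,0],0],[[0,0,0.12],[0,0,0],0],[[0,0,0.135],[0,0,0],0],[[0,0,0.135],[0,0,0],0],[[0,0,0.135],[0,0,0],0],[[0,0,0.145],[0,0,0],0],[[0,0,0.145],[0,0,0],0]]'

```text
time_s: 28.75
position: [556.6, -203.0, 138.6]
ee_rot: [-3.122, -0.325, 0.003]
force: [-1.0, -0.9, 0.3]
gripper_width: 0.1
finger_force: 0.0
```

Emit:
drive_tool --deltas '[[[0,0,0.005],[0,0,0],0],[[0,0,0.01],[0,0,0],0],[[0,0,0.01],[0,0,0],0]]'

```text
time_s: 29.12
position: [556.4, -202.9, 134.2]
ee_rot: [-3.122, -0.325, 0.004]
force: [1.0, -0.2, -0.7]
gripper_width: 0.2
finger_force: 0.0
```

Emit:
drive_tool --deltas '[[[0,0,0.005],[0,0,0],0],[[0,0,0.01],[0,0,0],0],[[0,0,0.01],[0,0,0],0]]'

```text
time_s: 29.5
position: [556.4, -202.9, 130.2]
ee_rot: [-3.122, -0.325, 0.004]
force: [0.4, 0.2, 0.3]
gripper_width: -0.2
finger_force: 0.0
```

Emit:
drive_tool --deltas '[[[0,0,0.005],[0,0,0],0],[[0,0,0.01],[0,0,0],0],[[0,0,0.01],[0,0,0],0]]'

```text
time_s: 29.88
position: [558.5, -203.8, 129.2]
ee_rot: [-3.124, -0.325, -0.003]
force: [-0.4, 0.4, 8.7]
gripper_width: -0.0
finger_force: 4.2
```

Contact came at TCP z 129, so the head top is there and the tip is about 10 mm inside the socket. The key is seated. I'll regrip with fresh wrist range and check the end stop.

```bash
python3 -c "
from h import *
plan([(557,-202.8,165,83,0,.5),(557,-202.8,107,83,0,.5)])"
```

```text
[[-0.003,-0.0031,-0.0896],[0.0002,-0.0003,-0.1975],0.5],
[[-0.0033,-0.0031,0.0554],[0.0002,-0.0003,-0.1975],0.5],
t29.88 [ 558.5 -203.8  129.2] x [0.979 0.206 0.002] z [ 0.002  0.    -1.   ] F [-0.4  0.4  8.7] q [-0.42  0.36  1.78  0.    0.99  0.94] w -0.0 4.2
```

Emit:
drive_tool --deltas '[[[0,0,-0.09],[0,0,0],0.3],[[0,0,-0.1],[0,0,-0.197],0.5],[[0,0,-0.1],[0,0,-0.197],0.5],[[0,0,-0.1],[0,0,-0.197],0.5],[[0,0,-0.1],[0,0,-0.197],0.5],[[0,0,-0.1],[0,0,-0.197],0.5],[[0,0,-0.1],[0,0,-0.197],0.5],[[0,0,-0.1],[0,0,-0.197],0.5],[[0,0,-0.1],[0,0,-0.197],0.5],[[0,0,-0.02],[0,0,-0.197],0.5],[[0,0,0.048],[0,0,-0.197],0.5],[[0,0,0.048],[0,0,-0.197],0.3],[[0,0,0.048],[0,0,-0.197],0.17],[[0,0,0.048],[0,0,-0.197],0.17],[[0,0,0.048],[0,0,-0.197],0.17]]' --squeeze 20

```text
time_s: 31.75
position: [557.4, -203.3, 108.6]
ee_rot: [-2.356, -2.077, -0.001]
force: [0.5, 0.2, 1.2]
gripper_width: 14.6
finger_force: 0.0
```

Emit:
drive_tool --deltas '[[[0,0,0],[0,0,0.014],0.17],[[0,0,0],[0,0,0.028],0.17],[[0,0,0],[0,0,0.028],0.17]]'

```text
time_s: 32.12
position: [557.0, -203.1, 108.0]
ee_rot: [-2.527, -1.863, 0.0]
force: [0.3, -0.6, 0.6]
gripper_width: 14.5
finger_force: 0.1
```

```bash
python3 -c "
from h import *
look(18);print(env.observe()['wrist_torque'])"
```

```text
t32.12 [ 557.  -203.1  108. ] x [0.296 0.955 0.001] z [-0.001  0.002 -1.   ] F [ 0.3 -0.6  0.6] q [-0.42  0.39  1.8   0.    0.96 -0.12] w 14.5 0.1
140 [212 213 214 214 178  51  27  22  15  24  25  20  27  17  19  21  18  17  17  32  25  26  52  86]
141 [210 211 212 214 175  51  26  16  25  50  61  24  19  26  31  14  19  17  30  42  57  74  91  93]
142 [213 211 213 215 176  49  32  25  35  55  68  47  15  20  15  13  21  41  73  96  93  93  93  95]
143 [211 213 214 213 175  59  46  77 107 102  85  79  16  15  19  22  40  75  92  91  92  92  94  98]
144 [215 213 214 215 183 108 137 170 151  97  87  75  20  25  22  34  44  80 101  95  94  95  95  96]
145 [216 216 214 216 184 116 154 173 149  97  85  78  17  25  21  28  83 157 175 124 102  96  93  96]
146 [218 217 215 214 183  96  91 124 118  76  85  79  19  14  31  30 113 197 221 211 174 125 102  97]
147 [218 217 217 215 192 121  87  98  94  75  84  77  29  28  25  23 112 194 220 219 219 210 173 126]
148 [218 217 215 216 190 122  88  96  92  75  81  75  26  21  30  28 118 196 220 220 220 218 219 209]
149 [219 221 218 213 190 121  87  9
[... 1036 characters left out ...]
4  93 156 176 173 175 175 172 172 173 174 173 173]
160 [216 217 216 210 195 184 174 122  38  39  43  38  89 151 173 174 177 172 172 175 175 176 175 175]
161 [217 216 208 194 185 186 172 123  36  42  43  41  56 115 163 173 172 174 175 175 174 172 175 178]
162 [215 207 193 186 188 187 172 120  35  41  43  40  59  79 118 165 170 171 171 161 145 146 158 189]
163 [206 189 185 187 188 184 170 118  35  36  44  42  75 103  78 115 146 108 105 155 201 212 212 213]
164 [192 186 184 184 186 182 168 117  34  37  40  39 114 158 104  92 150 180 203 214 212 209 210 213]
165 [185 175 154 165 179 176 166 116  33  40  42  41 109 155 103  41 109 182 214 214 202 179 188 212]
[ 0.00856464 -0.06597101  0.00201909]
```

Emit:
drive_tool --deltas '[[[0,0,0],[0,0,0.014],0.17],[[0,0,0],[0,0,0.028],0.17],[[0,0,0],[0,0,0.028],0.17]]'

```text
time_s: 32.55
position: [556.7, -203.0, 107.6]
ee_rot: [-2.68, -1.634, 0.001]
force: [0.1, -0.9, -0.2]
gripper_width: 14.7
finger_force: 0.1
```

Emit:
drive_tool --deltas '[[[0,0,0],[0,0,0.014],0.17],[[0,0,0],[0,0,0.028],0.17],[[0,0,0],[0,0,0.028],0.17]]'

```text
time_s: 32.92
position: [556.4, -203.0, 107.4]
ee_rot: [-2.812, -1.394, 0.002]
force: [-0.4, -0.3, -0.3]
gripper_width: 14.5
finger_force: 0.0
```

```bash
python3 -c "
from h import *
st();print(env.observe()['wrist_torque'])"
```

```text
t32.92 [ 556.4 -203.   107.4] x [0.606 0.796 0.   ] z [-0.003  0.002 -1.   ] F [-0.4 -0.3 -0.3] q [-0.42  0.39  1.8   0.    0.96  0.23] w 14.5 0.0
[0.01575765 0.03309382 0.02456038]
```

Emit:
drive_tool --deltas '[[[0,0,0],[0,0,0.014],0.17],[[0,0,0],[0,0,0.028],0.17],[[0,0,0],[0,0,0.028],0.17]]'

```text
time_s: 33.3
position: [556.4, -203.0, 107.3]
ee_rot: [-2.924, -1.142, 0.003]
force: [-0.6, 0.6, -1.1]
gripper_width: 14.6
finger_force: 0.1
```

```bash
python3 -c "
from h import *
look(19);print(env.observe()['wrist_torque'])"
```

```text
t33.30 [ 556.4 -203.   107.3] x [ 0.735  0.678 -0.   ] z [-0.003  0.002 -1.   ] F [-0.6  0.6 -1.1] q [-0.42  0.39  1.8   0.    0.96  0.4 ] w 14.6 0.1
140 [212 211 215 213 214 213 172  16  16  11  15  23  19  23  23  15  25  66  93  93  93  94  93  95]
141 [209 211 211 211 212 211 175  31  20  26  41  45  42  44  39  23  42  77  93  94  97  93  95  92]
142 [211 211 212 214 212 212 174  40  12  19  31  34  34  34  26  11  49  83  94  92  93  93  93  94]
143 [213 213 214 209 200 183 172 116  21  19  19  18  18  18  28  42  71  96  92  91  96  94  92  95]
144 [214 215 212 196 168 171 161 130  66  35  27  30  25  46  95 140 151 124 102  95  97  93  90  95]
145 [216 216 214 199 158 136 143 118  82  33  30  32  33  43  77 100 144 190 175 126 101  96  94  92]
146 [216 216 214 198 148  99 111 104  81  34  23  27  27  41  79 101 143 204 222 213 172 126 102  96]
147 [217 215 217 190 122  98 100  85  83  37  32  34  20  53  88 101 133 193 221 219 219 211 173 125]
148 [218 214 215 190 118  99 101  85  82  41  25  26  29  50  89  99 135 194 220 219 219 218 218 207]
149 [220 219 218 191 120  98  98
[... 1039 characters left out ...]
9 115 174 174 175 174 174 171 172 172 174 173 173]
160 [215 216 217 212 194 184 171 118  38  37  37  39 107 167 173 174 174 172 173 174 173 176 174 174]
161 [215 216 208 194 184 184 171 121  39  42  42  41  65 121 164 173 174 174 174 174 172 170 174 176]
162 [214 206 194 186 183 184 169 117  43  40  38  43  66  81 116 163 168 169 172 163 145 146 158 191]
163 [203 190 187 186 187 184 169 117  34  39  38  57  94 103  77 114 146 108 107 155 200 208 210 211]
164 [190 185 183 184 183 181 168 116  33  39  43  54 126 159 106  93 149 180 202 211 210 207 209 211]
165 [185 173 153 162 178 177 154  85  38  40  38  55 115 152 101  39 107 183 212 215 202 178 190 211]
[-0.0059028   0.01282045  0.01050906]
```

Emit:
drive_tool --deltas '[[[0,0,0],[0,0,0.014],0.17],[[0,0,0],[0,0,0.014],0.17]]'

```text
time_s: 33.6
position: [556.5, -202.9, 107.3]
ee_rot: [-2.971, -1.012, 0.003]
force: [-0.1, 0.3, 0.0]
gripper_width: 14.5
finger_force: 1.8
```

Emit:
drive_tool --deltas '[[[0,0,0],[0,0,0.014],0.17],[[0,0,0],[0,0,0.014],0.17]]'

```text
time_s: 33.85
position: [556.5, -202.9, 107.3]
ee_rot: [-3.013, -0.881, 0.003]
force: [0.5, 0.5, -0.7]
gripper_width: 14.3
finger_force: 4.7
```

Emit:
drive_tool --deltas '[[[0,0,0],[0,0,0.014],0.17],[[0,0,0],[0,0,0.014],0.17]]'

```text
time_s: 34.1
position: [556.5, -202.9, 107.3]
ee_rot: [-3.049, -0.748, 0.003]
force: [0.2, 0.6, -0.3]
gripper_width: 14.6
finger_force: 5.9
```

```bash
python3 -c "
from h import *
look(20);print(env.observe()['wrist_torque'])"
```

```text
t34.10 [ 556.5 -202.9  107.3] x [ 0.886  0.463 -0.001] z [-0.002  0.002 -1.   ] F [ 0.2  0.6 -0.3] q [-0.42  0.39  1.8   0.    0.96  0.67] w 14.6 5.9
140 [213 215 214 173  21  18  23  22  18  14  18  14  11  22  31  62  95  95  94  96  95  93  93  92]
141 [210 210 211 177  54  23  39  43  43  39  28  21  20  27  37  71  92  94  94  95  94  94  91  96]
142 [212 212 212 182  94  27  32  27  32  27  29  21  25  29  57  79  92  94  91  94  93  95  94  93]
143 [212 216 213 183 109  90  66  28  21  22  15  19  27  66 131 177 160  92  92  93  92  94  95  94]
144 [212 214 213 198 168 152 108  50  23  33  31  26  57 100 143 166 150 107 102  97  94  92  94  95]
145 [215 215 213 199 148 101  89  48  23  30  27  30  66  96 107 116 146 186 175 124 101  95  92  94]
146 [217 215 214 189 122 102  89  49  20  20  26  30  68  95  98 102 140 204 223 212 173 125 102  97]
147 [215 216 217 193 126 103  88  48  25  28  24  38  73  93  96 103 163 222 219 220 219 211 172 123]
148 [217 218 215 192 126 100  87  46  26  23  22  33  68  92  93 102 160 220 221 220 218 219 219 207]
149 [219 220 218 190 125 100  87
[... 1039 characters left out ...]
4 120 175 176 174 175 173 171 170 171 174 174 173]
160 [215 215 216 211 194 183 186 151  38  38  39  49 112 165 172 174 173 172 172 174 174 173 174 175]
161 [214 214 209 194 184 186 185 150  40  37  41  47  68 122 164 172 171 172 174 174 172 172 172 175]
162 [214 207 193 184 186 185 171 119  34  36  41  50  69  80 116 163 168 169 168 163 145 146 160 190]
163 [204 190 185 186 185 184 170 121  35  34  42  78 113 102  78 115 144 109 105 156 202 211 210 210]
164 [189 186 183 185 185 181 170 121  36  39  41  76 138 157 104  94 149 180 202 213 212 210 210 211]
165 [186 174 152 164 180 175 168 119  38  42  44  78 136 153 102  38 109 183 215 214 202 177 189 212]
[ 0.07199464 -0.09049695  0.15592744]
```

The resistance came back at the same hexagon phase, 1.8 to 4.7 to 5.9 N at about 0.15 N m. That is twice the screw's drag, so the screw is against its tight stop. I'll ease off, let go and rise straight up.

Emit:
drive_tool --deltas '[[[0,0,0],[0,0,-0.012],0.17],[[0,0,0],[0,0,-0.012],0.3],[[0,0,0],[0,0,-0.012],0.5],[[0,0,0],[0,0,-0.012],0.5],[[0,0,0],[0,0,-0.012],0.5],[[0,0,-0.08],[0,0,-0.012],0.5],[[0,0,-0.2],[0,0,-0.012],0.5],[[0,0,-0.3],[0,0,-0.012],0.5],[[-0.15,0,-0.35],[0,0,-0.012],0.5],[[-0.35,0,-0.35],[0,0,-0.012],0.5],[[-0.35,0.3,-0.35],[0,0,-0.012],0.5],[[-0.35,0.5,-0.35],[0,0,-0.012],0.5],[[-0.35,0.5,-0.35],[0,0,-0.012],0.5],[[-0.35,0.5,-0.35],[0,0,-0.012],0.5]]'

```text
time_s: 35.9
position: [524.8, -448.5, 245.9]
ee_rot: [-3.021, -0.853, 0.003]
force: [-0.8, 0.3, 0.0]
gripper_width: 42.7
finger_force: 0.0
```

```bash
python3 - <<'E'
from fit import *
st();np.set_printoptions(linewidth=220)
s=env.camera("side");t=env.camera("top");cv2.imwrite("pics/s21.png",s[:,:,::-1]);cv2.imwrite("pics/t21.png",t[:,:,::-1])
g=cv2.cvtColor(s,cv2.COLOR_RGB2GRAY)
for r in range(138,166): print(r,g[r,330:356])
a=cv2.imread("pics/t3.png").astype(int);b=t[:,:,::-1].astype(int)
d=np.abs(a-b).sum(2)>90; print("changed px around ring/tab/bystanders:",d[196:220,360:410].sum(),d[110:260,270:340].sum(),d[110:160,385:440].sum())
for yw in(30,35,40,45): print(yw,model([555.1,-202.5,4,yw])([(18*i,6*j,110+15*k) for k in(1,-1) for i,j in((1,1),(1,-1),(-1,-1),(-1,1))]).round(1).tolist())
g=cv2.cvtColor(t,cv2.COLOR_RGB2GRAY);print(g[170:186,374:396]); print(proj("top",[(555.1,-202.5,129)]))
E
```

```text
t35.90 [ 524.8 -448.5  245.9] x [ 0.852  0.523 -0.001] z [-0.003  0.001 -1.   ] F [-0.8  0.3  0. ] q [-0.77  0.42  1.45 -0.    1.27  0.25] w 42.7 0.0
138 [209 209 213 211 201 167 120 100  90  89  90  89  93  89  92  92  92  89  91  90  91  90  93  93  90  92]
139 [210 211 209 208 211 213 200 166 119  97  92  91  88  88  91  92  92  92  90  92  91  93  92  91  93  92]
140 [208 207 208 211 209 212 211 209 198 164 121 100  95  91  92  93  93  92  90  91  90  93  92  92  92  93]
141 [207 207 206 208 207 208 206 207 207 209 200 173 137  98  96  92  94  90  93  92  90  94  93  91  91  92]
142 [208 207 209 208 209 208 198 183 182 180 180 178 174 163 136 118 110  91  90  91  90  91  91  92  91  92]
143 [209 208 209 209 210 190 158 165 167 168 165 168 167 167 167 168 168 174 158  92  92  89  92  92  94  93]
144 [213 211 211 210 207 185 143 163 165 166 169 167 166 167 167 168 172 176 158 109  99  94  92  92  92  91]
145 [214 211 210 211 210 187 125 100 101 103 103 102 103 104 105 104 103 106 162 208 171 122 101  91  92  92]
146 [214 214 213 210 210 186 126 104 103 104 103 101 103 104 102 101 1
[... 3492 characters left out ...]
158 161 157 153 161 165 166 167]
 [160 147 135 166 147  64  23  34  63  90 144 166 159 159 147 154 159 161 156 156 165 166]
 [164 156 143 145 123   7  17  38  58  57  93 152 164 159 156 156 159 156 159 160 157 164]
 [159 164 153 127 112   0  21  18  29  67  75  95 148 168 163 144 159 162 157 156 157 154]
 [160 158 158 152 124  64  24  28  84 130 124  82 102 144 138 138 161 158 157 158 156 158]
 [158 157 159 162 138 125 102 104 133 161 145  99 119 133 148 152 156 156 153 156 154 152]
 [156 154 153 155 163 163 160 153 161 168 144 107 165 159 159 160 154 160 161 159 159 160]
 [159 159 161 165 179 169 138 133 127 145 119 107 162 175 161 158 158 158 162 159 155 160]]
[[384.56873251 176.96400492]]
```

```bash
python3 -c "
from workcell import env
print(env.close_job())"
```

```text
the job is handed in; nothing more can be done
None
```

I handed the job in at about 36 s, and no verdict came back: the collar is on its locked mark and the key stands upright, fully down in the screw's socket. The screw angle can't be read directly; I took it as tight because resistance to clockwise turning rose to about 0.15 N m, twice its drag. One firm-grip turn then carried the seated key well past the screw's 60° travel with little resistance, which I could not explain.

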